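Mix the sample jars under extraction

ROBOT

A 6-joint arm with a two-finger parallel gripper is mounted at the origin on the work surface. World frame = base frame: x ahead of the robot, y to its left, z up, the work surface at z = 0. Lengths are in m, angles in rad, forces in N, time in s.
With the tool pointing down it reaches from about 0.375 to 0.925 m from the base axis. Payload 5.7 kg.
Tool frame: the origin (TCP) lies on the mounting face of the last link; the fingertips stand 173 mm ahead of it and the grasp point (between the pads) lies 155 mm ahead of it (r.grip_point_offset is the distance from the TCP to the grasp point, in m); x points along the fingers, z is the direction in which the jaws open and shut, and the axes are right-handed (so a half turn about x gives the same grasp; the last joint's range is limited). The gripper opens to 85 mm and grips with 20 to 120 N. Pads are 22 mm wide; open, the fingers measure 114 mm over their backs; the gripper's body (76 mm by 85 mm) begins 54 mm behind the grasp point. The pads swing forward as they close: fully open they stand 13 mm farther back than shut.
Start: joints at [-1.288, 0.359, 1.51, -0, 1.272, -0.115], TCP at [0.232, -0.553, 0.405] pointing down, gripper open.
Joint ranges: [-2.97, 2.97], [-1.01, 2.36], [0.21, 2.38], [-0.96, 4.11], [0.2, 2.71], [-2.98, 2.98]. Speed limits (rad/s): [2.39, 2.39, 3.14, 3.14, 3.14, 3.14].

INTERFACE

Orientations are given as a unit quaternion [w, x, y, z].
In Python, from station import state, vision, r gives the robot as it stands. The module is installed in compiled form; this text tells all that it offers.
- The arm moves only by the tool servo_tool, never from a script. Its argument "commands" is a list of rows, each a list of 3 entries, a list of its own where there are three numbers: the shift along the tool's x, y, z in m, then the turn about the tool's x in rad, then the opening, from -1 (shut) to 1 (fully open). In form: [[[tx, ty, tz], twist, fingers], ...]. A call has exactly 8 rows; each row is the pose to reach, as a shift and turn from the pose commanded when the call began, along the tool's axes at that moment; what a row does not reach only later rows make up. A row lasts 1/12 s, in which the tool goes at most 41.7 mm and 7.16 degrees, less where a joint would pass 70% of its speed; a pose out of reach is approached as far as the arm can. A call with a gripper value outside its range is refused whole. The fingers move at their own pace and stop on an object; "grip_force" is the grip in N (left out, the last holds). Time passes only in rows, so rows that repeat a pose let the fingers close, or fill a call up. It gives the time, the measured TCP pose, the force and the opening at its end, in the units of the state.
- state(): the state, without advancing time (a new reading comes with each control period).
- vision.camera(name): name is "scene" or "top" or "wrist"; returns a dict with "img" (420x560x3 uint8, red, green, blue), "z_map" (420x560 float32, m along the optical axis (not along the pixel's ray), 0 where there is no reading), "fov_y" (degrees; the focal length in pixels is half the picture's height over the tangent of half this angle, whatever the lens; pixels are square), "cx", "cy" (the principal point, pixels), "position" and "orientation" of the camera in the world; the wrist camera has in their place "hand_eye" (4x4, takes a point from camera to tool coordinates, whose origin is the TCP and whose axes are the tool frame's). Camera axes: x right, y down, z forward; pixel columns grow to the right and rows downward; lengths in m; the calibration is good to about 2 mm. A picture is of the moment at which its call begins: read the wrist's pose just before it.
- r.finish_job(): hands the job in, once; it reports no verdict.
The state is a dict: "time": time; "qpos": joint angles; "joint_velocities": joint speeds; "joint_efforts": joint torques, N m; "tool_pos": TCP position; "tcp_rot": TCP orientation; "ft_force": force on the tool from outside, world axes, zero at the start; "ft_torque": the same for the moment, N m; "width": finger opening in m.
Only numpy, scipy, OpenCV 4.12 (cv2) and the standard library are available. Lean on these libraries where they do the work, as an engineer would, in place of code of your own. Each camera call takes 0.05 s, during which the arm holds its last target.

TASK

Swing the extraction damper fully open and leave it open while you mix the sample jars that are there, one at a time from the smallest to the largest: hold each one upright and press its base down on the mixer's sprung pad until the pad is fully depressed, keep it down for a full second, then stand the jar on the rubber mat. When all are standing upright, wholly on the mat, swing the damper fully closed; leave the beaker where it is.

Things in the scene. Friction and masses are not known exactly. Their poses are not given: they have to be found in the camera images.
- jar_a: Squat amber glass sample jar with a thick heavy base, a black screw cap and a paper label, the smallest of four: straight round body 44 mm in diameter, 56 mm tall overall with its cap (the top 14 mm is the cap, 38 mm in diameter), about 100 g (varies by 30 percent). Origin at the centre of its underside, z up along its axis. It may be absent.
- jar_b: Squat amber glass sample jar with a thick heavy base, a black screw cap and a paper label, the second size of four: straight round body 52 mm in diameter, 68 mm tall overall with its cap (the top 14 mm is the cap, 46 mm in diameter), about 150 g (varies by 30 percent). Origin at the centre of its underside, z up along its axis. It may be absent.
- jar_c: Squat amber glass sample jar with a thick heavy base, a black screw cap and a paper label, the third size of four: straight round body 60 mm in diameter, 80 mm tall overall with its cap (the top 14 mm is the cap, 54 mm in diameter), about 220 g (varies by 30 percent). Origin at the centre of its underside, z up along its axis. It may be absent.
- jar_d: Squat amber glass sample jar with a thick heavy base, a black screw cap and a paper label, the largest of four: straight round body 66 mm in diameter, 94 mm tall overall with its cap (the top 14 mm is the cap, 60 mm in diameter), about 300 g (varies by 30 percent). Origin at the centre of its underside, z up along its axis. It may be absent.
- pad_top (a point): Centre of the top face of the mixer's sprung pad: a flat round black rubber disc, 84 mm in diameter, on the top of a grey box-shaped mixer (130 x 140 mm, 79 mm high) fixed to the bench. With the pad up its top is 110 mm above the bench; the point moves with the pad.
- mixer_pad (a joint): Travel of the mixer's pad, straight down, in m: 0 = up, 0.012 = fully depressed against its stop. A spring pushes it up: about 3 N starts it, 11 N holds it fully down; a jar's own weight moves it 1.5 mm at most.
- damper_grip (a point): On the axis of the upright round black grip (24 mm in diameter, its top 175 mm above the bench, 37 mm of it free above the lever) at the end of the damper's lever; the point is 15 mm below the grip's top. It moves with the lever.
- damper_hinge (a point): On the upright axis about which the damper lever turns, at the same height as damper_grip and 90 mm from it. The lever is a flat bar 20 mm wide and 8 mm thick, its top 138 mm above the bench, above a round metal extraction duct that lies along the back of the work area.
- damper (a joint): Angle of the damper lever in rad: 0 = closed (lever across the duct, towards the robot), 1.571 = open (lever along the duct, grip on the robot's right, the side of the white fan box); it grows anticlockwise seen from above. Stops at both ends; it stays where it is left (friction, about 2 N at the grip).
- mat: Flat black rubber mat lying on the bench to the robot's right, fixed, 240 x 300 mm (its x and y), 3 mm thick. Origin at the centre of its underside.
- beaker: Glass beaker, 68 mm across and 85 mm tall, a bystander; origin at the centre of its underside.

How it is judged:
On the way, in this order (a step that is already met when the one before it is completed fails the run):
1. the damper is open (value of joint damper above 1.45 rad), for 0.2 s.
2. the smallest jar, held upright, presses the pad fully down (base of the jar within 1.7 mm of the pad's lowest height) (height (world z) of jar_a below 0.0997 m and contact force between jar_a and mixer_pad above 3 N and contact force between the fingers and jar_a above 1 N and angle between jar_a's own z axis and vertical below 0.2 rad), for 0.7 s.
3. the second size jar, held upright, presses the pad fully down (base of the jar within 1.7 mm of the pad's lowest height) (height (world z) of jar_b below 0.0997 m and contact force between jar_b and mixer_pad above 3 N and contact force between the fingers and jar_b above 1 N and angle between jar_b's own z axis and vertical below 0.2 rad), for 0.7 s.
4. the third size jar, held upright, presses the pad fully down (base of the jar within 1.7 mm of the pad's lowest height) (height (world z) of jar_c below 0.0997 m and contact force between jar_c and mixer_pad above 3 N and contact force between the fingers and jar_c above 1 N and angle between jar_c's own z axis and vertical below 0.2 rad), for 0.7 s.
5. the largest jar, held upright, presses the pad fully down (base of the jar within 1.7 mm of the pad's lowest height) (height (world z) of jar_d below 0.0997 m and contact force between jar_d and mixer_pad above 3 N and contact force between the fingers and jar_d above 1 N and angle between jar_d's own z axis and vertical below 0.2 rad), for 0.7 s.
6. with all jars upright on the mat, the damper is closed (value of joint damper below 0.1 rad and z of jar_a in the frame of mat between -0.002 and 0.01 m and angle between each of jar_a, jar_b, jar_c, jar_d's own z axis and vertical below 0.1 rad and linear speed of each of jar_a, jar_b, jar_c, jar_d below 0.02 m/s and contact force between the fingers and jar_a below 0.1 N and x of jar_a in the frame of mat between -0.102 and 0.102 m and y of jar_a in the frame of mat between -0.132 and 0.132 m and z of jar_b in the frame of mat between -0.002 and 0.01 m and contact force between the fingers and jar_b below 0.1 N and x of jar_b in the frame of mat between -0.098 and 0.098 m and y of jar_b in the frame of mat between -0.128 and 0.128 m and z of jar_c in the frame of mat between -0.002 and 0.01 m and contact force between the fingers and jar_c below 0.1 N and x of jar_c in the frame of mat between -0.094 and 0.094 m and y of jar_c in the frame of mat between -0.124 and 0.124 m and z of jar_d in the frame of mat between -0.002 and 0.01 m and contact force between the fingers and jar_d below 0.1 N and x of jar_d in the frame of mat between -0.091 and 0.091 m and y of jar_d in the frame of mat between -0.121 and 0.121 m), for 0.2 s.
At the end, for the whole second after the job is handed in: Every jar that is there stands wholly on the mat, upright within 0.1 rad, at rest and released; the damper is within 0.1 rad of closed; the mixer's pad is up (within 3 mm) (all of step 6 and value of joint mixer_pad below 0.003 m); the robot touches nothing.
It fails at once if the beaker is moved more than 40 mm or tipped over (distance of beaker from where it was at the start of the episode above 0.04 m or angle between beaker's own z axis and vertical above 0.6 rad).
It fails at once if the mixer's pad is pressed while the damper is not open (contact force between mixer_pad and anything else above 8 N and value of joint damper below 1.4 rad).
Of jar_a, jar_b, jar_c, jar_d only 3 to 4 are there at a start; the rules pass over those that are not, and their reading is None.
At some moment in a run one of jar_a, jar_b, jar_c, jar_d may be knocked a few centimetres aside while the robot is not near it.
It also fails if it takes over 210 s, if anything falls off the work surface, if the arm or the gripper's body presses on something with over 40 N, if the wrist force passes 120 N, or if a joint passes its speed limit or range.

## Working session

There is one attempt and no reset: what is moved stays moved. The work goes in short steps, Python scripts to look and compute and a tool call to move; the robot and the scene stay as the last step left them, time stands still between calls to the robot, and variables do not carry over. Pictures are saved under pics/ and viewed, and the job is handed in when it is done.

Besides the shell and the picture viewer there is one more tool, called after "Request:" in YAML: its name, and indented under it one key for each argument. servo_tool: Moves the arm, as the interface text tells. Its arguments: {"type":"object","properties":{"commands":{"type":"array"},"grip_force":{"type":"number"}},"required":["commands"]}

```bash
ls; mkdir -p pics
python3 - <<'E'
from station import state, vision, r
import cv2
print(state()); print(r.grip_point_offset)
for n in ["scene","top","wrist"]:
    d=vision.camera(n)
    cv2.imwrite(f"pics/{n}0.png",d["img"][:,:,::-1])
    print(n,{k:v for k,v in d.items() if k not in("img","z_map")})
E
```

```text
pics
{'time': 0.0, 'qpos': array([-1.28805870e+00,  3.59485858e-01,  1.51145550e+00, -2.96918342e-05,
        1.27249246e+00, -1.15117775e-01]), 'joint_velocities': array([ 0.00105724,  0.0005643 , -0.00025289,  0.00053197,  0.00156435,
        0.00092677]), 'joint_efforts': array([-4.02005517e-04, -5.27621341e+01, -2.78622866e+01, -3.01588298e-04,
        1.31505643e-02, -9.74868527e-06]), 'tool_pos': array([ 0.23233841, -0.55278527,  0.40385591]), 'tcp_rot': array([ 0.58844645,  0.39174012,  0.58945381, -0.39091515]), 'ft_force': array([-0.4313935 ,  1.61465407, -0.03535848]), 'ft_torque': array([-0.02742852, -0.06290106,  0.03464962]), 'width': 0.08536126894757225}
0.1547
scene {'fov_y': 52.34499502512751, 'cx': 276.2121716008148, 'cy': 207.64610948125468, 'position': array([0.95678128, 0.42184202, 0.90230327]), 'orientation': array([-0.12236239,  0.40701944,  0.86355288, -0.27136513])}
top {'fov_y': 55.10887984803425, 'cx': 275.40495268033527, 'cy': 207.5228222112115, 'position': array([0.38217112, 0.05466637, 0.98520626]), 'orientation': array([-0.05804264,  0.70655112, -0.70150295,  0.07287093])}
wrist {'fov_y': 63.155954558227634, 'cx': 273.4107154086024, 'cy': 209.62116840961698, 'hand_eye': array([[ 4.78666049e-04, -2.85671507e-01,  9.58327481e-01,
         3.00399291e-02],
       [-4.91359353e-04, -9.58327542e-01, -2.85671280e-01,
         7.22579624e-02],
       [ 9.99999765e-01, -3.34142028e-04, -5.99086225e-04,
        -1.35697375e-04],
       [ 0.00000000e+00,  0.00000000e+00,  0.00000000e+00,
         1.00000000e+00]])}
```

View pics/scene0.png

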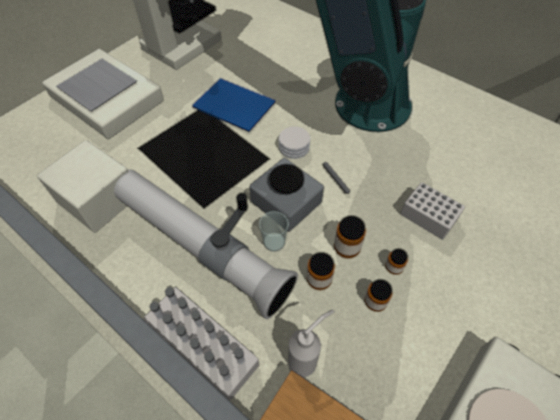

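View pics/top0.png

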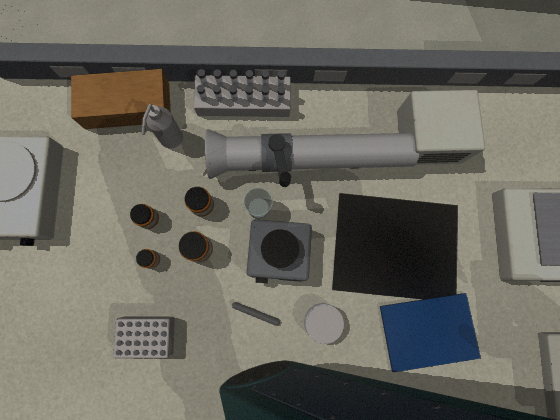

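View pics/wrist0.png

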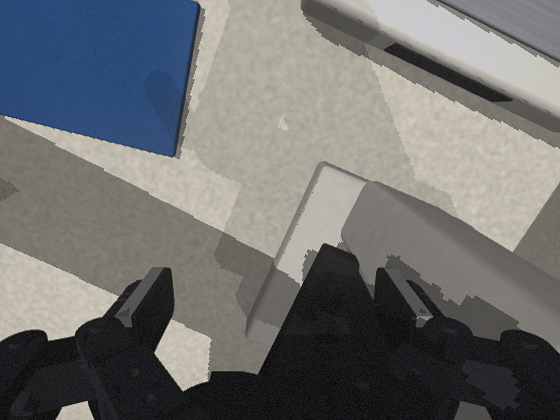

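The top view has robot-forward up and robot-left at the left. It shows four jars: caps near (147,258), (143,215), (198,200) and (194,245). The beaker is at (259,204), the mixer pad at (281,248), the damper grip at (285,180) with its hinge near (276,145), and the mat around (396,245). All four jars are present.

```bash
cat > h.py <<'E'
from station import state, vision, r
import numpy as np, cv2
from scipy.spatial.transform import Rotation as R
from scipy import ndimage
def rot(q): q=np.asarray(q); return R.from_quat([q[1],q[2],q[3],q[0]]).as_matrix()
def cloud(n):
    if n=="wrist": s=state()
    d=vision.camera(n); z=d["z_map"]; H,W=z.shape
    f=H/2/np.tan(np.radians(d["fov_y"]/2))
    u,v=np.meshgrid(np.arange(W),np.arange(H))
    P=np.stack([(u-d["cx"])/f*z,(v-d["cy"])/f*z,z],-1)
    if n=="wrist":
        M=d["hand_eye"]; P=P@M[:3,:3].T+M[:3,3]
        P=P@rot(s["tcp_rot"]).T+s["tool_pos"]
    else: P=P@rot(d["orientation"]).T+d["position"]
    P[z==0]=np.nan
    return d["img"],P
def circ(pts):
    A=np.c_[2*pts,np.ones(len(pts))]; s=np.linalg.lstsq(A,(pts**2).sum(1),rcond=None)[0]
    return s[:2],np.sqrt(s[2]+s[0]**2+s[1]**2)
def blobs(P,zl,zh,xr,yr,mn=40):
    m=(P[...,2]>zl)&(P[...,2]<zh)&(P[...,0]>xr[0])&(P[...,0]<xr[1])&(P[...,1]>yr[0])&(P[...,1]<yr[1])
    L,n=ndimage.label(m); o=[]
    for i in range(1,n+1):
        k=L==i
        if k.sum()<mn: continue
        o.append((k,P[k]))
    return o
def jars(n="top",xr=(0.3,0.8),yr=(-.5,.5)):
    """cap tops: cluster by height"""
    img,P=cloud(n); out=[]
    dark=img.max(-1)<70
    for name,h,cd in (("a",56,38),("b",68,46),("c",80,54),("d",94,60)):
      for dz in (0,3):
        hz=(h+dz)/1000
        m=(abs(P[...,2]-hz)<0.0045)&dark&(P[...,0]>xr[0])&(P[...,0]<xr[1])&(P[...,1]>yr[0])&(P[...,1]<yr[1])
        m=ndimage.binary_opening(m)
        L,k=ndimage.label(m)
        for i in range(1,k+1):
            q=L==i
            if q.sum()<60: continue
            c,rr=cv2.minEnclosingCircle(P[q][:,:2].astype(np.float32))
            if abs(rr*2000-cd)>9: continue
            out.append((name,np.round(c,4),round(float(P[q][:,2].mean()),4),round(rr*2000,1),int(q.sum())))
    return out
def tgt(x,y,gz,yaw=None,label=""):
    """print tool-frame shift & twist from present pose to grasp-point (x,y,gz)"""
    s=state(); M=rot(s["tcp_rot"]); g=s["tool_pos"]+M[:,0]*r.grip_point_offset
    d=M.T@(np.array([x,y,gz])-g); tw=None
    zt=M[:,2]; cur=np.degrees(np.arctan2(zt[1],zt[0]))
    if yaw is not None:
        dy=(yaw-cur+90)%180-90   # world yaw change
        tw=round(float(np.radians(-dy)),4) # tool x down -> positive twist = clockwise
    print(label,"shift",np.round(d,4),"twist",tw)
def st():
    s=state(); M=rot(s["tcp_rot"]); g=s["tool_pos"]+M[:,0]*r.grip_point_offset
    print("t",round(s["time"],2),"gp",np.round(g,4),"jawyaw",round(float(np.degrees(np.arctan2(M[1,2],M[0,2]))),1),"xaxis",np.round(M[:,0],4),"F",np.round(s["ft_force"],1),"w",round(s["width"],4),"q",np.round(s["qpos"],2))
E
python3 - <<'E'
from h import *
st()
print(*jars("top"),sep="\n"); print(*jars("scene"),sep="\n")
for n in("top","scene"):
    img,P=cloud(n); print(n)
    if n=="top":
        for u,v in((147,258),(143,215),(198,200),(194,245),(281,248),(285,180),(276,145),(259,204),(396,245),(220,300)): print(u,v,np.round(P[v,u],3))
    for zl,zh,nm in((.105,.115,"pad"),(.168,.18,"grip"),(.132,.143,"lever"),(0.08,0.09,"beaker")):
        for k,p in blobs(P,zl,zh,(.3,.8),(-.35,.3)):
            v,u=np.nonzero(k); c,rr=cv2.minEnclosingCircle(p[:,:2].astype(np.float32))
            print(nm,len(p),"uv",u.mean().round(),v.mean().round(),np.round(c,4),round(rr*2,4),"z",p[:,2].mean().round(4))
    m=(P[...,2]<.01)&(img.max(-1)<40)&(P[...,0]<.8)
    L,k=ndimage.label(ndimage.binary_opening(m))
    for i in range(1,k+1):
        q=L==i
        if q.sum()>4000: print("mat",q.sum(),cv2.minAreaRect(P[q][:,:2].astype(np.float32)),P[q][:,2].mean())
E
```

```text
t 0.15 gp [ 0.2323 -0.5527  0.2493] jawyaw -67.2 xaxis [-4.0e-04  1.4e-03 -1.0e+00] F [ 0.4 -0.3  0.6] w 0.0851 q [-1.29  0.36  1.51 -0.    1.27 -0.12]
('a', array([0.4376, 0.3349]), 0.056, 37.3, 201)
('a', array([0.4379, 0.3352]), 0.0565, 36.7, 142)
('b', array([0.5376, 0.3475]), 0.068, 46.1, 311)
('b', array([0.5372, 0.3475]), 0.0686, 45.2, 199)
('c', array([0.5736, 0.2176]), 0.08, 53.6, 415)
('c', array([0.5732, 0.2176]), 0.0805, 53.0, 305)
('d', array([0.4639, 0.2199]), 0.094, 59.8, 571)
('d', array([0.4636, 0.2199]), 0.0945, 59.1, 425)
('a', array([0.4376, 0.3363]), 0.0559, 35.8, 177)
('a', array([0.4374, 0.3354]), 0.0564, 35.4, 128)
('b', array([0.5382, 0.3489]), 0.0677, 43.3, 317)
('b', array([0.5381, 0.3484]), 0.0683, 42.9, 207)
('c', array([0.5744, 0.2196]), 0.0796, 52.7, 409)
('c', array([0.5738, 0.22  ]), 0.0802, 51.7, 226)
('d', array([0.4641, 0.2216]), 0.094, 58.1, 441)
('d', array([0.4638, 0.2225]), 0.0944, 57.0, 341)
top
147 258 [0.437 0.328 0.055]
143 215 [0.534 0.339 0.069]
198 200 [0.568 0.213 0.082]
194 245 [0.464 0.215 0.094]
281 248 [0.457 0.024 0.108]
285 180 [0
[... 1170 characters left out ...]
1
pad 306 uv 223.0 248.0 [0.6909 0.0343] 0.0873 z 0.1081
pad 368 uv 273.0 283.0 [0.6816 0.1927] 0.0848 z 0.11
grip 95 uv 241.0 197.0 [0.5981 0.0198] 0.0251 z 0.174
lever 520 uv 227.0 229.0 [0.6485 0.0331] 0.1162 z 0.1384
lever 59 uv 296.0 341.0 [0.7535 0.291 ] 0.0292 z 0.1369
beaker 807 uv 183.0 242.0 [ 0.761  -0.0469] 0.4764 z 0.0853
beaker 159 uv 274.0 223.0 [0.5637 0.0784] 0.0701 z 0.084
beaker 65 uv 351.0 237.0 [0.4748 0.2295] 0.0515 z 0.0845
beaker 47 uv 324.0 259.0 [0.5669 0.2188] 0.0438 z 0.081
beaker 48 uv 326.0 267.0 [0.5761 0.2347] 0.0391 z 0.0812
mat 6330 ((0.4716331958770752, -0.2609066367149353), (0.2951343059539795, 0.23311065137386322), 84.31300354003906) 0.0032688534855603362
```

Run:
```python
from h import *
img,P=cloud("top")
m=(P[...,2]>.132)&(P[...,2]<.16)&(P[...,0]>.58)&(P[...,0]<.74)&(P[...,1]>-.06)&(P[...,1]<.12)
p=P[m]; 
for a in np.arange(.58,.74,.01):
    q=p[(p[:,0]>=a)&(p[:,0]<a+.01)]
    if len(q): print(round(a,2),len(q),q[:,1].min().round(4),q[:,1].max().round(4),q[:,2].mean().round(4))
# duct ridge: max z by y slices
for y in (.14,.1,-.05,-.1,-.15,-.2):
    k=(abs(P[...,1]-y)<.006)&(P[...,0]>.62)&(P[...,0]<.75)
    q=P[k]; t=q[q[:,2]>q[:,2].max()-.004]; print("ridge",y,t[:,0].mean().round(4),t[:,2].max().round(4))
cv2.imwrite("pics/crop.png",cv2.resize(img[100:300,120:480,::-1],None,fx=2,fy=2,interpolation=cv2.INTER_CUBIC))
# beaker
for k,p in blobs(P,.075,.09,(.5,.62),(.0,.14)): print(len(p),cv2.minEnclosingCircle(p[:,:2].astype(np.float32)))
```

```text
0.58 14 0.0126 0.023 0.1448
0.59 18 0.0083 0.0298 0.1463
0.6 2 0.0297 0.0297 0.1344
0.61 7 0.0277 0.0298 0.1388
0.62 40 0.0145 0.0342 0.138
0.63 41 0.0146 0.0342 0.1382
0.64 43 0.0166 0.0365 0.1378
0.65 38 0.0188 0.0387 0.138
0.66 43 0.0211 0.041 0.1381
0.67 61 0.019 0.0499 0.1395
0.68 76 0.0168 0.0544 0.14
0.69 66 0.0168 0.0522 0.1404
0.7 31 0.0235 0.05 0.1399
ridge 0.14 0.6858 0.1081
ridge 0.1 0.687 0.1082
ridge -0.05 0.6904 0.1086
ridge -0.1 0.6935 0.1081
ridge -0.15 0.6939 0.109
ridge -0.2 0.696 0.1072
163 ((0.5658573508262634, 0.07660438120365143), 0.0337684191763401)
369 ((0.5084071159362793, 0.04573706537485123), 0.04621356725692749)
```

View pics/crop.png

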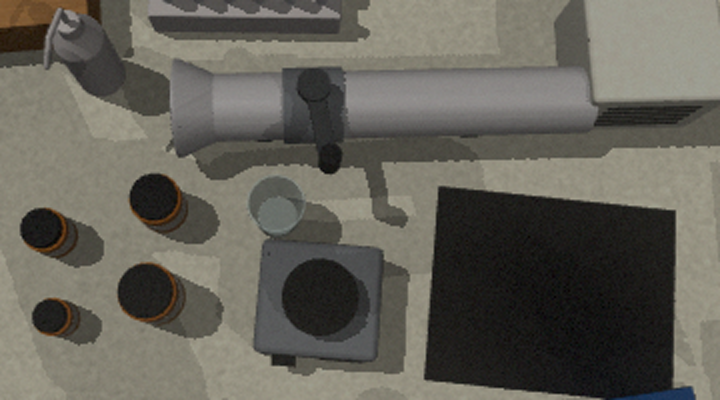

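The rotated crop gives the hinge at about (0.6875, 0.0355) and the grip at (0.600, 0.0185). They are 89 mm apart, which matches the 90 mm given. The damper starts at about 0.16 rad. First I move above the grip.

Run:
```python
from h import *
tgt(.6,.0185,.25,-79)
```

```text
shift [-0.      0.5603 -0.3845] twist 0.2058
```

Request:
servo_tool:
  commands:
    - [[0,0.035,-0.024],0.03,-0.2]
    - [[0,0.07,-0.048],0.06,-0.2]
    - [[0,0.105,-0.072],0.09,-0.2]
    - [[0,0.14,-0.096],0.12,-0.2]
    - [[0,0.175,-0.12],0.15,-0.2]
    - [[0,0.21,-0.144],0.18,-0.2]
    - [[0,0.245,-0.168],0.206,-0.2]
    - [[0,0.28,-0.192],0.206,-0.2]
  grip_force: 20

```text
time: 1.07
tool_pos: [0.4135, -0.271, 0.405]
tcp_rot: [0.545, 0.45, 0.545, -0.45]
ft_force: [1.0, 0.3, -0.3]
width: 0.034
```

Run:
```python
from h import *
st();tgt(.6,.0185,.25,-79)
```

```text
t 1.07 gp [ 0.4136 -0.2711  0.2503] jawyaw -79.1 xaxis [ 6.e-04 -3.e-04 -1.e+00] F [ 1.   0.3 -0.3] w 0.034 q [-0.72  0.21  1.73  0.    1.2   0.66]
 shift [ 0.0003  0.2377 -0.2492] twist -0.002
```

Request:
servo_tool:
  commands:
    - [[0,0.028,-0.029],0,0.2]
    - [[0,0.056,-0.058],0,0.2]
    - [[0,0.084,-0.088],0,0.2]
    - [[0,0.112,-0.117],0,0.2]
    - [[0,0.14,-0.147],0,0.2]
    - [[0,0.168,-0.176],0,0.2]
    - [[0,0.2,-0.21],0,0.2]
    - [[0,0.2377,-0.2492],0,0.2]

```text
time: 1.73
tool_pos: [0.5898, 0.0042, 0.4049]
tcp_rot: [0.546, 0.45, 0.546, -0.45]
ft_force: [0.8, -1.2, -0.2]
width: 0.0508
```

Run:
```python
from h import *
st();tgt(.6,.0185,.162,-79)
img,P=cloud("top");cv2.imwrite("pics/t1.png",img[:,:,::-1])
img,P=cloud("wrist");cv2.imwrite("pics/w1.png",img[:,:,::-1])
```

```text
t 1.73 gp [0.5898 0.0042 0.2502] jawyaw -79.0 xaxis [ 3.e-04 -1.e-04 -1.e+00] F [ 0.8 -1.2 -0.2] w 0.0508 q [-0.11  0.34  1.53 -0.    1.26  1.27]
 shift [ 0.0882  0.0127 -0.0121] twist -0.0
```

View pics/w1.png

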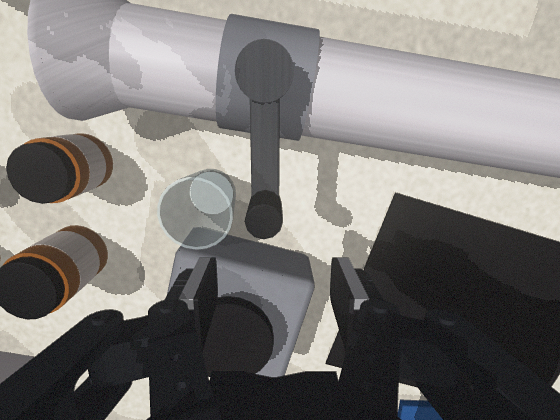

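The wrist picture shows the grip at (264,213), in line between the jaws at (200,280) and (355,280). Next I descend onto it and grip.

Request:
servo_tool:
  commands:
    - [[0,0.0127,-0.0121],0,0.2]
    - [[0,0.0127,-0.0121],0,0.2]
    - [[0.03,0.0127,-0.0121],0,0.2]
    - [[0.06,0.0127,-0.0121],0,0.2]
    - [[0.0882,0.0127,-0.0121],0,0.2]
    - [[0.0882,0.0127,-0.0121],0,0.2]
    - [[0.0882,0.0127,-0.0121],0,-1]
    - [[0.0882,0.0127,-0.0121],0,-1]
  grip_force: 25

```text
time: 2.5
tool_pos: [0.5996, 0.0158, 0.3179]
tcp_rot: [0.546, 0.45, 0.545, -0.45]
ft_force: [-2.0, 2.8, 0.2]
width: 0.0281
```

```bash
cat > arc.py <<'E'
from h import *
import sys
def arc(a1,h=(.6875,.0355),rr=.0895,base=None,n=8,z=.162):
    """rows along arc to joint value a1 from current gp; joint 0 lever dir angle = -178.2deg"""
    s=state(); M=rot(s["tcp_rot"]); g=s["tool_pos"]+M[:,0]*r.grip_point_offset
    th0=np.arctan2(g[1]-h[1],g[0]-h[0]); j0=np.degrees(th0)+178.2
    if j0>180: j0-=360
    print("now joint est",np.radians(j0), "radius",np.hypot(*(g[:2]-h)))
    for i in range(1,n+1):
        j=j0+(np.degrees(a1)-j0)*i/n; th=np.radians(j-178.2)
        p=np.array([h[0]+rr*np.cos(th),h[1]+rr*np.sin(th),z])
        print(np.round(M.T@(p-g),4).tolist(), round(-np.radians(j-j0),3))
E
python3 - <<'E'
from arc import *
st(); arc(0.85)
E
```

```text
t 2.5 gp [0.5998 0.0158 0.1632] jawyaw -79.0 xaxis [ 0.0013 -0.     -1.    ] F [-2.   2.8  0.2] w 0.0281 q [-0.09  0.45  1.61  0.    1.09  1.29]
now joint est 0.18921724400712975 radius 0.0898669627219411
[0.0012, 0.0009, 0.0074] -0.083
[0.0012, 0.002, 0.0147] -0.165
[0.0012, 0.0037, 0.0219] -0.248
[0.0012, 0.0061, 0.0289] -0.33
[0.0012, 0.0089, 0.0357] -0.413
[0.0012, 0.0124, 0.0422] -0.496
[0.0012, 0.0163, 0.0485] -0.578
[0.0012, 0.0208, 0.0543] -0.661
```

Request:
servo_tool:
  commands:
    - [[0,0.001,0.007],-0.083,-1]
    - [[0,0.002,0.0147],-0.165,-1]
    - [[0,0.0037,0.0219],-0.248,-1]
    - [[0,0.006,0.029],-0.33,-1]
    - [[0,0.009,0.0357],-0.413,-1]
    - [[0,0.0124,0.0422],-0.496,-1]
    - [[0,0.0163,0.0485],-0.578,-1]
    - [[0,0.0208,0.0543],-0.661,-1]

```text
time: 3.17
tool_pos: [0.6299, -0.0332, 0.3183]
tcp_rot: [0.663, 0.247, 0.662, -0.247]
ft_force: [-1.1, 0.9, -3.0]
width: 0.0232
```

Run:
```python
from arc import *
st(); arc(1.56)
```

```text
t 3.17 gp [ 0.6299 -0.0331  0.1636] jawyaw -40.9 xaxis [ 4.e-04  4.e-04 -1.e+00] F [-1.1  0.9 -3. ] w 0.0232 q [-0.16  0.49  1.53  0.    1.12  0.55]
now joint est 0.8411337554197009 radius 0.08956878551931068
[0.0016, 0.0006, 0.008] -0.09
[0.0016, 0.0018, 0.016] -0.18
[0.0016, 0.0037, 0.0238] -0.27
[0.0017, 0.0063, 0.0314] -0.359
[0.0017, 0.0096, 0.0387] -0.449
[0.0017, 0.0135, 0.0457] -0.539
[0.0017, 0.018, 0.0524] -0.629
[0.0017, 0.0231, 0.0586] -0.719
```

Request:
servo_tool:
  commands:
    - [[0,0.0006,0.008],-0.09,-1]
    - [[0,0.0018,0.016],-0.18,-1]
    - [[0,0.0037,0.0238],-0.27,-1]
    - [[0,0.0063,0.0314],-0.359,-1]
    - [[0,0.0096,0.0387],-0.449,-1]
    - [[0,0.0135,0.0457],-0.539,-1]
    - [[0,0.018,0.0524],-0.629,-1]
    - [[0,0.0231,0.0586],-0.719,-1]

```text
time: 3.83
tool_pos: [0.6892, -0.0539, 0.3183]
tcp_rot: [0.707, -0.001, 0.707, 0.002]
ft_force: [-1.9, 2.6, -2.4]
width: 0.0232
```

Run:
```python
from arc import *
st(); arc(1.57,n=2)
img,P=cloud("scene");cv2.imwrite("pics/s2.png",img[:,:,::-1])
```

```text
t 3.83 gp [ 0.6892 -0.0538  0.1636] jawyaw 0.3 xaxis [-1.e-04  1.e-03 -1.e+00] F [-1.9  2.6 -2.4] w 0.0232 q [-0.18  0.56  1.39  0.    1.19 -0.18]
now joint est 1.5584592547755742 radius 0.08927670240699433
[0.0016, -0.0002, 0.0005] -0.006
[0.0016, -0.0002, 0.001] -0.012
```

View pics/s2.png

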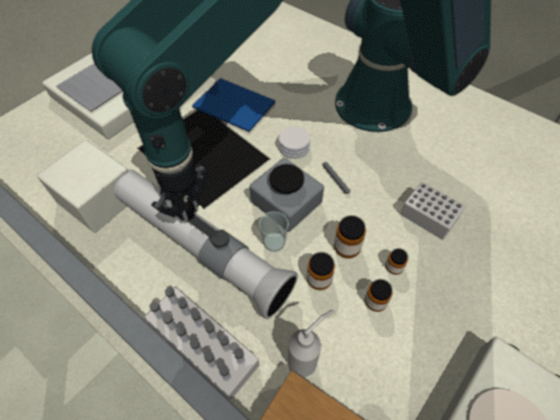

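The scene picture shows the lever along the duct, held by the gripper at about (180,205). I nudge it to the stop, then release and lift.

Request:
servo_tool:
  commands:
    - [[0,0,0.003],0,-1]
    - [[0,0,0.004],0,-1]
    - [[0,0,0.004],0,-1]
    - [[0,0,0.002],0,0.3]
    - [[0,0,0.002],0,0.3]
    - [[-0.03,0,0.002],0,0.3]
    - [[-0.07,0,0.002],0,0.3]
    - [[-0.11,0,0.002],0,0.3]

```text
time: 4.55
tool_pos: [0.6913, -0.0543, 0.428]
tcp_rot: [0.707, 0.0, 0.707, -0.0]
ft_force: [1.9, -1.1, 0.8]
width: 0.0557
```

Run:
```python
from h import *
st()
print(*jars("scene"),sep="\n")
img,P=cloud("scene")
for k,p in blobs(P,.168,.18,(.55,.8),(-.2,.1)): print("grip",len(p),cv2.minEnclosingCircle(p[:,:2].astype(np.float32)))
tgt(.4376,.335,.20,-40)
for y in (-79,-40,0,40,80): tgt(.4376,.335,.20,y)
```

```text
t 4.55 gp [ 0.6913 -0.0543  0.2733] jawyaw -0.1 xaxis [ 1.e-04 -1.e-04 -1.e+00] F [ 1.9 -1.1  0.8] w 0.0557 q [-0.18  0.48  1.26 -0.    1.41 -0.18]
('a', array([0.4378, 0.3364]), 0.0558, 35.7, 166)
('a', array([0.4387, 0.3373]), 0.0565, 33.0, 116)
('b', array([0.5381, 0.3489]), 0.0677, 43.1, 309)
('b', array([0.5387, 0.3486]), 0.0683, 42.5, 207)
('c', array([0.5742, 0.2199]), 0.0798, 51.5, 397)
('c', array([0.5744, 0.2189]), 0.0804, 49.5, 242)
('d', array([0.4643, 0.2222]), 0.0939, 58.3, 438)
('d', array([0.4648, 0.2221]), 0.0944, 56.2, 300)
grip 99 ((0.6912718415260315, -0.05230028182268143), 0.012735978700220585)
 shift [ 0.0762  0.3902 -0.2606] twist 0.6975
 shift [ 0.0762  0.3902 -0.2606] twist 1.3782
 shift [ 0.0762  0.3902 -0.2606] twist 0.6975
 shift [ 0.0762  0.3902 -0.2606] twist -0.0006
 shift [ 0.0762  0.3902 -0.2606] twist -0.6987
 shift [ 0.0762  0.3902 -0.2606] twist -1.3969
```

Run:
```python
from h import *
st()
```

```text
t 4.65 gp [ 0.6966 -0.0551  0.2819] jawyaw -0.0 xaxis [ 0.0173 -0.0031 -0.9998] F [ 0.8 -0.5  0.2] w 0.0554 q [-0.18  0.47  1.25 -0.    1.4  -0.18]
```

Request:
servo_tool:
  commands:
    - [[0,0.03,-0.02],0,0.6]
    - [[0,0.062,-0.041],0,0.6]
    - [[0,0.094,-0.062],0,0.6]
    - [[0,0.126,-0.083],0,0.6]
    - [[0,0.158,-0.105],0,0.6]
    - [[0,0.19,-0.126],0,0.6]
    - [[0,0.222,-0.147],0,0.6]
    - [[0,0.254,-0.169],0,0.6]

```text
time: 5.32
tool_pos: [0.5214, 0.201, 0.4277]
tcp_rot: [0.708, 0.001, 0.706, -0.0]
ft_force: [0.4, 0.4, -0.2]
width: 0.068
```

Run:
```python
from h import *
st(); tgt(.4376,.3355,.15,0)
```

```text
t 5.32 gp [0.522  0.2012 0.273 ] jawyaw -0.1 xaxis [ 3.6e-03  9.0e-04 -1.0e+00] F [ 0.4  0.4 -0.2] w 0.068 q [0.24 0.28 1.57 0.   1.29 0.25]
 shift [ 0.1228  0.1341 -0.0849] twist -0.0009
```

Request:
servo_tool:
  commands:
    - [[0.02,0.03,-0.02],0,0.6]
    - [[0.04,0.06,-0.04],0,0.6]
    - [[0.06,0.09,-0.06],0,0.6]
    - [[0.08,0.115,-0.075],0,0.6]
    - [[0.1,0.135,-0.084],0,0.6]
    - [[0.12,0.1355,-0.0845],0,0.6]
    - [[0.12,0.1355,-0.0845],0,0.6]
    - [[0.12,0.1355,-0.0845],0,0.6]

```text
time: 5.98
tool_pos: [0.4374, 0.3353, 0.3065]
tcp_rot: [0.707, -0.0, 0.707, 0.0]
ft_force: [0.3, -0.9, 0.5]
width: 0.0683
```

Run:
```python
from h import *
st(); print(*jars("wrist"),sep="\n"); tgt(.4376,.3355,.026,0)
img,P=cloud("wrist");cv2.imwrite("pics/w3.png",img[:,:,::-1])
```

```text
t 5.98 gp [0.4374 0.3352 0.1518] jawyaw 0.0 xaxis [-3.e-04 -4.e-04 -1.e+00] F [ 0.3 -0.9  0.5] w 0.0683 q [ 0.53  0.4   1.73 -0.    1.02  0.53]
('a', array([0.4354, 0.336 ]), 0.0566, 37.8, 2309)
('a', array([0.5232, 0.3535]), 0.0597, 37.2, 254)
('a', array([0.4356, 0.3359]), 0.0567, 37.7, 2250)
('b', array([0.5348, 0.3474]), 0.0685, 47.4, 3988)
('b', array([0.4413, 0.2389]), 0.0681, 37.8, 224)
('b', array([0.5353, 0.3485]), 0.0686, 46.2, 3846)
('c', array([0.4595, 0.2347]), 0.0844, 52.2, 426)
('d', array([0.463 , 0.2354]), 0.0933, 52.0, 746)
 shift [ 1.268e-01  1.000e-04 -9.000e-04] twist 0.0003
```

View pics/w3.png

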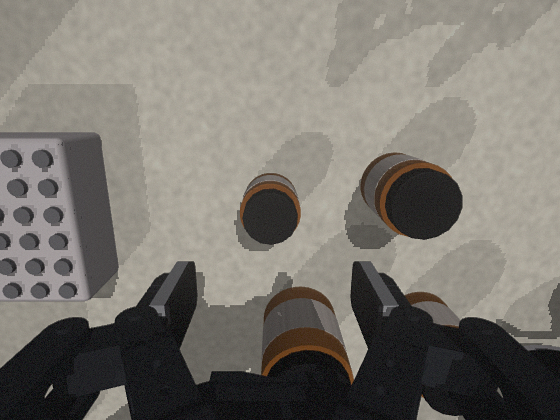

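The wrist picture shows jar a at (270,213) centred between the jaws and jar b at (420,200), well clear. Next I descend and grip.

Request:
servo_tool:
  commands:
    - [[0.03,0,-0.001],0,0.6]
    - [[0.06,0,-0.001],0,0.6]
    - [[0.09,0,-0.001],0,0.6]
    - [[0.115,0,-0.001],0,0.6]
    - [[0.124,0,-0.001],0,0.6]
    - [[0.124,0,-0.001],0,0.6]
    - [[0.124,0,-0.001],0,-1]
    - [[0.124,0,-0.001],0,-1]
  grip_force: 60

```text
time: 6.75
tool_pos: [0.4376, 0.3356, 0.1844]
tcp_rot: [0.708, 0.001, 0.706, 0.001]
ft_force: [-1.4, -0.3, 1.3]
width: 0.0451
```

Request:
servo_tool:
  commands:
    - [[0,0,0],0,-1]
    - [[0,0,0],0,-1]
    - [[0,0,0],0,-1]
    - [[-0.03,0,0],0,-1]
    - [[-0.07,0,0],0,-1]
    - [[-0.1,0,0],0,-1]
    - [[-0.13,0,0],0,-1]
    - [[-0.13,0,0],0,-1]

```text
time: 7.42
tool_pos: [0.4384, 0.3366, 0.3197]
tcp_rot: [0.711, 0.002, 0.703, 0.003]
ft_force: [0.5, 0.6, -0.7]
width: 0.0426
```

Run:
```python
from h import *
st(); 
img,P=cloud("wrist");cv2.imwrite("pics/w4.png",img[:,:,::-1])
img,P=cloud("scene");cv2.imwrite("pics/s4.png",img[:,:,::-1])
tgt(.4571,.027,.160,0)
```

```text
t 7.42 gp [0.4401 0.3376 0.165 ] jawyaw 0.1 xaxis [ 0.0106  0.0064 -0.9999] F [ 0.5  0.6 -0.7] w 0.0426 q [0.53 0.38 1.72 0.   1.03 0.53]
 shift [-0.0005 -0.309   0.0192] twist 0.0011
```

View pics/w4.png

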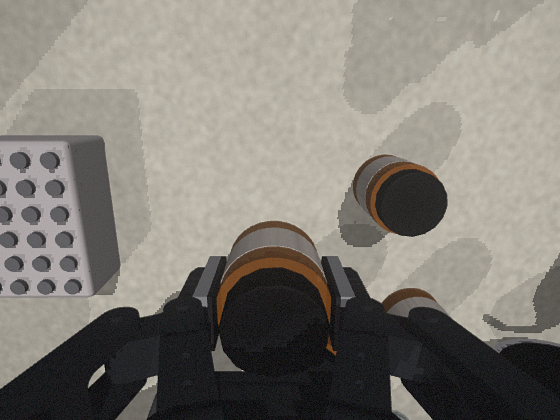

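View pics/s4.png

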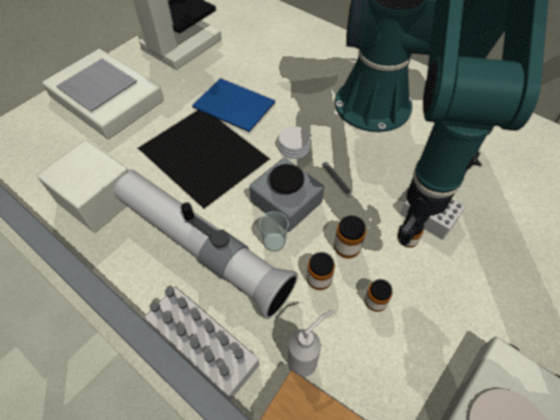

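Jar a is held upright at (275,290) in the wrist picture. The scene picture shows the damper still open, with its grip at (187,212). Next I carry the jar over the pad.

Request:
servo_tool:
  commands:
    - [[-0.01,-0.03,0.002],0,-1]
    - [[-0.02,-0.065,0.004],0,-1]
    - [[-0.02,-0.1,0.006],0,-1]
    - [[-0.02,-0.138,0.009],0,-1]
    - [[-0.02,-0.176,0.012],0,-1]
    - [[-0.02,-0.214,0.015],0,-1]
    - [[-0.02,-0.252,0.018],0,-1]
    - [[-0.02,-0.28,0.0192],0,-1]

```text
time: 8.18
tool_pos: [0.4551, 0.0528, 0.3314]
tcp_rot: [0.706, -0.0, 0.708, -0.0]
ft_force: [0.2, -1.2, -1.2]
width: 0.0429
```

Run:
```python
from h import *
st(); tgt(.4571,.027,.1275,0)
```

```text
t 8.18 gp [0.4548 0.0527 0.1767] jawyaw 0.0 xaxis [-2.1e-03 -5.0e-04 -1.0e+00] F [ 0.2 -1.2 -1.2] w 0.0429 q [-0.04  0.25  1.89 -0.    1.   -0.04]
 shift [ 0.0492 -0.0257  0.0024] twist 0.0004
```

Request:
servo_tool:
  commands:
    - [[0,-0.02,0.001],0,-1]
    - [[0,-0.0257,0.001],0,-1]
    - [[0.01,-0.0257,0.001],0,-1]
    - [[0.02,-0.0257,0.001],0,-1]
    - [[0.03,-0.0257,0.001],0,-1]
    - [[0.035,-0.0257,0.001],0,-1]
    - [[0.035,-0.0257,0.001],0,-1]
    - [[0.035,-0.0257,0.001],0,-1]

```text
time: 8.85
tool_pos: [0.4566, 0.03, 0.297]
tcp_rot: [0.707, -0.0, 0.708, 0.001]
ft_force: [0.5, -0.3, -1.0]
width: 0.0425
```

Run:
```python
from h import *
st(); tgt(.4571,.027,.1255,0)
```

```text
t 8.85 gp [0.4563 0.0301 0.1423] jawyaw 0.1 xaxis [-1.7e-03  4.0e-04 -1.0e+00] F [ 0.5 -0.3 -1. ] w 0.0425 q [-0.09  0.3   1.93  0.    0.91 -0.09]
 shift [ 0.0168 -0.0031  0.0008] twist 0.0015
```

Request:
servo_tool:
  commands:
    - [[0.003,-0.002,0],0,-1]
    - [[0.006,-0.002,0],0,-1]
    - [[0.009,-0.002,0],0,-1]
    - [[0.012,-0.002,0],0,-1]
    - [[0.015,-0.002,0],0,-1]
    - [[0.017,-0.002,0],0,-1]
    - [[0.017,-0.002,0],0,-1]
    - [[0.017,-0.002,0],0,-1]

```text
time: 9.52
tool_pos: [0.4573, 0.0276, 0.2826]
tcp_rot: [0.708, -0.0, 0.706, 0.0]
ft_force: [-6.2, 1.8, 25.4]
width: 0.0422
```

Run:
```python
from h import *
st()
```

```text
t 9.52 gp [0.4576 0.0276 0.1279] jawyaw 0.1 xaxis [ 1.9e-03  1.0e-04 -1.0e+00] F [-6.2  1.8 25.4] w 0.0422 q [-0.09  0.32  1.95  0.    0.87 -0.09]
```

25 N on the tool is past the 11 N that bottoms the pad. I hold there and check the pad height.

Request:
servo_tool:
  commands:
    - [[0,0,0],0,-1]
    - [[0,0,0],0,-1]
    - [[0,0,0],0,-1]
    - [[0,0,0],0,-1]
    - [[0,0,0],0,-1]
    - [[0,0,0],0,-1]
    - [[0,0,0],0,-1]
    - [[0,0,0],0,-1]

```text
time: 10.18
tool_pos: [0.4573, 0.0276, 0.2825]
tcp_rot: [0.708, -0.0, 0.706, 0.0]
ft_force: [-5.6, 1.3, 26.1]
width: 0.0431
```

```bash
cat > pad.py <<'E'
from h import *
st()
img,P=cloud("scene")
m=(abs(P[...,0]-.457)<.045)&(abs(P[...,1]-.027)<.045)&(P[...,2]>.09)&(P[...,2]<.118)&(img.max(-1)<45)
z=P[m][:,2]; print("pad z hist",np.histogram(z,bins=np.arange(.09,.119,.002)))
E
python3 pad.py
python3 - <<'E'
from h import *
img,P=cloud("scene");cv2.imwrite("pics/s5.png",cv2.resize(img[100:300,200:400,::-1],None,fx=3,fy=3))
E
```

```text
t 10.18 gp [0.4576 0.0276 0.1278] jawyaw 0.1 xaxis [ 0.002  0.    -1.   ] F [-5.6  1.3 26.1] w 0.0431 q [-0.09  0.32  1.95  0.    0.87 -0.09]
pad z hist (array([ 16,  13,  38, 137, 126,  20,   2,   0,   0,   0,   0,   0,   0,
         1]), array([0.09 , 0.092, 0.094, 0.096, 0.098, 0.1  , 0.102, 0.104, 0.106,
       0.108, 0.11 , 0.112, 0.114, 0.116, 0.118]))
```

View pics/s5.png

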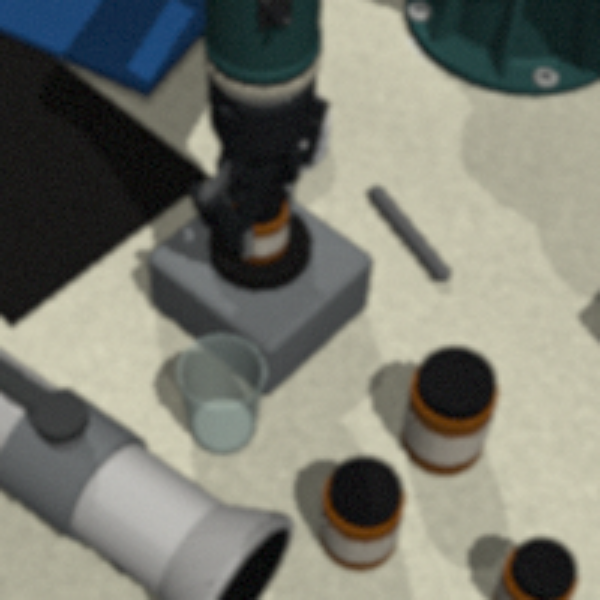

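The pad top reads about 0.098, so it is fully down. I finish the hold and lift, then carry the jar to the mat at a target of (0.410, -0.326).

Request:
servo_tool:
  commands:
    - [[0,0,0],0,-1]
    - [[0,0,0],0,-1]
    - [[0,0,0],0,-1]
    - [[0,0,0],0,-1]
    - [[-0.015,0,0],0,-1]
    - [[-0.035,0,0],0,-1]
    - [[-0.06,0,0],0,-1]
    - [[-0.06,0,0],0,-1]

```text
time: 10.95
tool_pos: [0.4586, 0.0274, 0.3441]
tcp_rot: [0.71, -0.001, 0.705, 0.0]
ft_force: [0.8, 0.7, -1.8]
width: 0.0428
```

Run:
```python
from h import *
st(); tgt(.4104,-.3258,.18,0)
```

```text
t 10.95 gp [0.4596 0.0273 0.1894] jawyaw 0.1 xaxis [ 6.9e-03 -6.0e-04 -1.0e+00] F [ 0.8  0.7 -1.8] w 0.0428 q [-0.09  0.23  1.88 -0.    1.03 -0.09]
 shift [ 0.0093 -0.3531 -0.0497] twist 0.0011
```

Request:
servo_tool:
  commands:
    - [[0,-0.03,-0.004],0,-1]
    - [[0,-0.07,-0.01],0,-1]
    - [[0,-0.11,-0.016],0,-1]
    - [[0,-0.15,-0.021],0,-1]
    - [[0,-0.19,-0.027],0,-1]
    - [[0,-0.23,-0.032],0,-1]
    - [[0,-0.27,-0.038],0,-1]
    - [[0,-0.3,-0.043],0,-1]

```text
time: 11.62
tool_pos: [0.4136, -0.2755, 0.3401]
tcp_rot: [0.707, -0.0, 0.707, -0.0]
ft_force: [0.1, -0.2, -1.4]
width: 0.0422
```

Run:
```python
from h import *
st(); tgt(.4104,-.3258,.034,0)
```

```text
t 11.62 gp [ 0.4136 -0.2757  0.1854] jawyaw -0.0 xaxis [ 4.0e-04 -1.2e-03 -1.0e+00] F [ 0.1 -0.2 -1.4] w 0.0422 q [-0.73  0.29  1.81 -0.    1.05 -0.73]
 shift [ 0.1514 -0.0499 -0.0033] twist -0.0001
```

Request:
servo_tool:
  commands:
    - [[0.01,-0.03,-0.003],0,-1]
    - [[0.03,-0.048,-0.004],0,-1]
    - [[0.06,-0.05,-0.004],0,-1]
    - [[0.09,-0.05,-0.004],0,-1]
    - [[0.115,-0.05,-0.004],0,-1]
    - [[0.135,-0.05,-0.004],0,-1]
    - [[0.145,-0.05,-0.004],0,-1]
    - [[0.145,-0.05,-0.004],0,-1]

```text
time: 12.28
tool_pos: [0.4094, -0.3217, 0.193]
tcp_rot: [0.706, 0.001, 0.708, 0.002]
ft_force: [-0.1, 0.7, -1.2]
width: 0.0426
```

Run:
```python
from h import *
st(); tgt(.4104,-.3258,.034,0)
```

```text
t 12.28 gp [ 0.4088 -0.3211  0.0383] jawyaw 0.0 xaxis [-0.0034  0.0035 -1.    ] F [-0.1  0.7 -1.2] w 0.0426 q [-0.8   0.54  1.88  0.    0.73 -0.8 ]
 shift [ 0.0043 -0.0047  0.0016] twist 0.0009
```

Request:
servo_tool:
  commands:
    - [[0.002,0,0],0,-1]
    - [[0.004,0,0],0,-1]
    - [[0.006,0,0],0,-1]
    - [[0.006,0,0],0,-1]
    - [[0.006,0,0],0,-1]
    - [[0.006,0,0],0,0.5]
    - [[0.006,0,0],0,0.5]
    - [[0.006,0,0],0,0.5]

```text
time: 12.95
tool_pos: [0.4104, -0.3226, 0.1898]
tcp_rot: [0.707, -0.001, 0.707, 0.0]
ft_force: [0.4, 0.5, 0.8]
width: 0.0641
```

Request:
servo_tool:
  commands:
    - [[0,0,0],0,0.5]
    - [[-0.02,0,0],0,0.5]
    - [[-0.05,0,0],0,0.5]
    - [[-0.08,0,0],0,0.5]
    - [[-0.12,0,0],0,0.5]
    - [[-0.16,0,0],0,0.5]
    - [[-0.18,0,0],0,0.6]
    - [[-0.18,0,0],0,0.6]

```text
time: 13.62
tool_pos: [0.4116, -0.3238, 0.3748]
tcp_rot: [0.71, -0.003, 0.705, -0.002]
ft_force: [0.4, -0.6, -0.2]
width: 0.0683
```

Run:
```python
from h import *
st(); print(*jars("scene"),sep="\n");print(*jars("top"),sep="\n")
tgt(.5378,.348,.22,0)
img,P=cloud("scene");cv2.imwrite("pics/s6.png",img[:,:,::-1])
```

```text
t 13.62 gp [ 0.4127 -0.3249  0.2202] jawyaw 0.1 xaxis [ 0.0069 -0.0071 -1.    ] F [ 0.4 -0.6 -0.2] w 0.0683 q [-0.8   0.28  1.72  0.    1.14 -0.8 ]
('a', array([ 0.4107, -0.3207]), 0.059, 40.6, 102)
('b', array([0.5376, 0.3489]), 0.0678, 44.2, 319)
('b', array([0.5382, 0.3486]), 0.0684, 42.5, 203)
('c', array([0.5739, 0.2199]), 0.0796, 52.8, 405)
('c', array([0.5754, 0.2191]), 0.0803, 48.0, 198)
('d', array([0.4644, 0.2216]), 0.0939, 58.7, 439)
('d', array([0.4649, 0.222 ]), 0.0944, 57.3, 334)
('a', array([ 0.4123, -0.3227]), 0.0581, 38.1, 138)
('a', array([ 0.4118, -0.3226]), 0.059, 38.2, 211)
('b', array([0.5381, 0.348 ]), 0.068, 47.3, 308)
('b', array([0.5375, 0.3477]), 0.0687, 44.7, 213)
('c', array([0.5732, 0.2182]), 0.0801, 54.5, 418)
('c', array([0.5727, 0.2178]), 0.0806, 53.4, 310)
('d', array([0.6568, 0.0344]), 0.0943, 67.3, 122)
('d', array([0.4644, 0.2203]), 0.094, 60.4, 567)
('d', array([0.4642, 0.22  ]), 0.0945, 59.0, 417)
 shift [-0.0052  0.6706  0.1279] twist 0.001
```

View pics/s6.png

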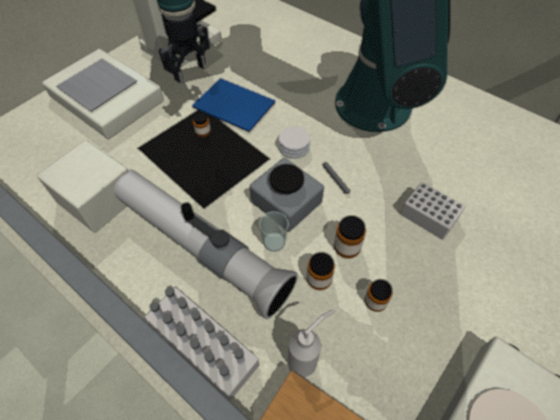

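Jar a stands on the mat at (0.411, -0.322). Next is jar b.

Request:
servo_tool:
  commands:
    - [[0,0.03,0.006],0,0.7]
    - [[0,0.07,0.013],0,0.7]
    - [[0,0.11,0.021],0,0.7]
    - [[0,0.15,0.029],0,0.7]
    - [[0,0.19,0.036],0,0.7]
    - [[0,0.23,0.044],0,0.7]
    - [[0,0.27,0.052],0,0.7]
    - [[0,0.31,0.059],0,0.7]

```text
time: 14.43
tool_pos: [0.4682, -0.0104, 0.3676]
tcp_rot: [0.706, 0.0, 0.708, 0.001]
ft_force: [0.2, -0.7, -0.8]
width: 0.0726
```

Request:
servo_tool:
  commands:
    - [[0,0.04,0.008],0,0.7]
    - [[0,0.08,0.015],0,0.7]
    - [[0,0.12,0.023],0,0.7]
    - [[0,0.16,0.03],0,0.7]
    - [[0,0.2,0.038],0,0.7]
    - [[0,0.24,0.046],0,0.7]
    - [[0,0.28,0.054],0,0.7]
    - [[0,0.32,0.062],0,0.7]

```text
time: 15.1
tool_pos: [0.5299, 0.3095, 0.3669]
tcp_rot: [0.706, -0.001, 0.709, -0.0]
ft_force: [0.7, -0.2, 0.1]
width: 0.0725
```

Run:
```python
from h import *
st(); tgt(.5375,.348,.15,0)
```

```text
t 15.1 gp [0.5292 0.3092 0.2122] jawyaw 0.1 xaxis [-0.0041 -0.0018 -1.    ] F [ 0.7 -0.2  0.1] w 0.0725 q [ 0.42  0.41  1.52 -0.    1.21  0.41]
 shift [0.0621 0.0389 0.0086] twist 0.0013
```

Request:
servo_tool:
  commands:
    - [[0,0.03,0.006],0,0.7]
    - [[0.02,0.039,0.008],0,0.7]
    - [[0.05,0.039,0.008],0,0.7]
    - [[0.08,0.039,0.008],0,0.7]
    - [[0.09,0.039,0.008],0,0.7]
    - [[0.09,0.039,0.008],0,0.7]
    - [[0.09,0.039,0.008],0,0.7]
    - [[0.09,0.039,0.008],0,0.7]

```text
time: 15.77
tool_pos: [0.5392, 0.3467, 0.2806]
tcp_rot: [0.708, 0.0, 0.707, 0.0]
ft_force: [-0.6, 0.8, 0.5]
width: 0.0728
```

Run:
```python
from h import *
st(); tgt(.5375,.348,.031,0)
print(*[j for j in jars("wrist") if j[0]=='b'],sep="\n")
```

```text
t 15.77 gp [0.5394 0.3468 0.1259] jawyaw 0.0 xaxis [ 1.3e-03  8.0e-04 -1.0e+00] F [-0.6  0.8  0.5] w 0.0728 q [0.46 0.54 1.54 0.   1.06 0.46]
 shift [ 0.0949  0.0011 -0.002 ] twist 0.0006
('b', array([0.5358, 0.3483]), 0.0686, 46.3, 4716)
('b', array([0.5358, 0.3483]), 0.0687, 46.3, 4620)
```

Request:
servo_tool:
  commands:
    - [[0.02,0.001,-0.0025],0,0.7]
    - [[0.045,0.001,-0.0025],0,0.7]
    - [[0.07,0.001,-0.0025],0,0.7]
    - [[0.088,0.001,-0.0025],0,0.7]
    - [[0.095,0.001,-0.0025],0,0.7]
    - [[0.095,0.001,-0.0025],0,0.7]
    - [[0.095,0.001,-0.0025],0,-1]
    - [[0.095,0.001,-0.0025],0,-1]
  grip_force: 70

```text
time: 16.48
tool_pos: [0.5371, 0.3481, 0.1867]
tcp_rot: [0.708, 0.0, 0.706, 0.001]
ft_force: [-6.3, -2.9, 8.7]
width: 0.0507
```

Request:
servo_tool:
  commands:
    - [[0,0,0],0,-1]
    - [[0,0,0],0,-1]
    - [[0,0,0],0,-1]
    - [[-0.03,0,0],0,-1]
    - [[-0.065,0,0],0,-1]
    - [[-0.1,0,0],0,-1]
    - [[-0.135,0,0],0,-1]
    - [[-0.15,0,0],0,-1]

```text
time: 17.15
tool_pos: [0.5372, 0.3483, 0.3404]
tcp_rot: [0.71, 0.001, 0.705, 0.002]
ft_force: [1.1, 0.5, -1.4]
width: 0.0508
```

Run:
```python
from h import *
st(); tgt(.4571,.027,.185,0)
```

```text
t 17.15 gp [0.5383 0.3489 0.1857] jawyaw 0.1 xaxis [ 0.007   0.0037 -1.    ] F [ 1.1  0.5 -1.4] w 0.0508 q [0.47 0.47 1.49 0.   1.17 0.47]
 shift [-0.001  -0.3218 -0.0816] twist 0.0012
```

Request:
servo_tool:
  commands:
    - [[0,-0.03,-0.008],0,-1]
    - [[0,-0.07,-0.018],0,-1]
    - [[0,-0.11,-0.028],0,-1]
    - [[0,-0.15,-0.038],0,-1]
    - [[0,-0.19,-0.048],0,-1]
    - [[0,-0.23,-0.058],0,-1]
    - [[0,-0.27,-0.068],0,-1]
    - [[0,-0.3,-0.076],0,-1]

```text
time: 17.82
tool_pos: [0.4591, 0.0453, 0.3352]
tcp_rot: [0.707, -0.001, 0.707, 0.0]
ft_force: [0.4, 0.1, -1.0]
width: 0.0505
```

Run:
```python
from h import *
st(); tgt(.4571,.027,.145,0)
```

```text
t 17.82 gp [0.4592 0.0452 0.1805] jawyaw 0.0 xaxis [ 7.e-04 -7.e-04 -1.e+00] F [ 0.4  0.1 -1. ] w 0.0505 q [-0.05  0.24  1.89 -0.    1.01 -0.05]
 shift [ 0.0355 -0.0181 -0.0021] twist 0.0008
```

Request:
servo_tool:
  commands:
    - [[0,-0.018,-0.002],0,-1]
    - [[0.01,-0.018,-0.002],0,-1]
    - [[0.02,-0.018,-0.002],0,-1]
    - [[0.03,-0.018,-0.002],0,-1]
    - [[0.034,-0.018,-0.002],0,-1]
    - [[0.034,-0.018,-0.002],0,-1]
    - [[0.034,-0.018,-0.002],0,-1]
    - [[0.034,-0.018,-0.002],0,-1]

```text
time: 18.48
tool_pos: [0.4587, 0.0297, 0.3011]
tcp_rot: [0.707, -0.0, 0.707, 0.0]
ft_force: [-0.0, -0.1, -1.7]
width: 0.0507
```

Run:
```python
from h import *
st(); tgt(.4571,.027,.1275,0)
```

```text
t 18.48 gp [0.4589 0.0297 0.1464] jawyaw 0.1 xaxis [ 0.001  0.    -1.   ] F [-0.  -0.1 -1.7] w 0.0507 q [-0.09  0.29  1.93  0.    0.92 -0.09]
 shift [ 0.0189 -0.0027 -0.0018] twist 0.0014
```

Request:
servo_tool:
  commands:
    - [[0.004,-0.002,-0.001],0,-1]
    - [[0.008,-0.002,-0.001],0,-1]
    - [[0.012,-0.002,-0.001],0,-1]
    - [[0.015,-0.002,-0.001],0,-1]
    - [[0.017,-0.002,-0.001],0,-1]
    - [[0.019,-0.002,-0.001],0,-1]
    - [[0.019,-0.002,-0.001],0,-1]
    - [[0.019,-0.002,-0.001],0,-1]

```text
time: 19.15
tool_pos: [0.4581, 0.0275, 0.2844]
tcp_rot: [0.708, -0.001, 0.706, 0.0]
ft_force: [-8.3, 0.4, 39.3]
width: 0.0507
```

Request:
servo_tool:
  commands:
    - [[0,0,0],0,-1]
    - [[0,0,0],0,-1]
    - [[0,0,0],0,-1]
    - [[0,0,0],0,-1]
    - [[0,0,0],0,-1]
    - [[0,0,0],0,-1]
    - [[0,0,0],0,-1]
    - [[0,0,0],0,-1]

```text
time: 19.82
tool_pos: [0.4581, 0.0275, 0.2844]
tcp_rot: [0.708, -0.001, 0.706, 0.0]
ft_force: [-6.7, -0.3, 37.9]
width: 0.0508
```

```bash
python3 pad.py
```

```text
t 19.82 gp [0.4585 0.0274 0.1297] jawyaw 0.1 xaxis [ 2.8e-03 -4.0e-04 -1.0e+00] F [-6.7 -0.3 37.9] w 0.0508 q [-0.09  0.32  1.95 -0.    0.88 -0.09]
pad z hist (array([ 15,  15,  48, 112,  83,  14,   0,   0,   0,   0,   0,   0,   0,
         0]), array([0.09 , 0.092, 0.094, 0.096, 0.098, 0.1  , 0.102, 0.104, 0.106,
       0.108, 0.11 , 0.112, 0.114, 0.116, 0.118]))
```

The pad is down at 0.098 with 38 N. I finish the hold, lift, and carry jar b to the mat at (0.520, -0.337).

Request:
servo_tool:
  commands:
    - [[0,0,0],0,-1]
    - [[0,0,0],0,-1]
    - [[0,0,0],0,-1]
    - [[0,0,0],0,-1]
    - [[-0.015,0,0],0,-1]
    - [[-0.035,0,0],0,-1]
    - [[-0.06,0,0],0,-1]
    - [[-0.065,0,0],0,-1]

```text
time: 20.53
tool_pos: [0.4585, 0.0275, 0.3492]
tcp_rot: [0.709, -0.0, 0.705, 0.0]
ft_force: [1.7, 0.1, -1.1]
width: 0.0511
```

Run:
```python
from h import *
st(); tgt(.5198,-.3366,.18,0)
```

```text
t 20.53 gp [0.4592 0.0275 0.1945] jawyaw 0.1 xaxis [ 4.6e-03 -3.0e-04 -1.0e+00] F [ 1.7  0.1 -1.1] w 0.0511 q [-0.09  0.22  1.87  0.    1.04 -0.09]
 shift [ 0.0149 -0.3641  0.0602] twist 0.0011
```

Request:
servo_tool:
  commands:
    - [[0,-0.03,0.005],0,-1]
    - [[0,-0.07,0.012],0,-1]
    - [[0,-0.11,0.018],0,-1]
    - [[0,-0.15,0.025],0,-1]
    - [[0,-0.19,0.031],0,-1]
    - [[0,-0.23,0.038],0,-1]
    - [[0,-0.27,0.045],0,-1]
    - [[0,-0.31,0.051],0,-1]

```text
time: 21.2
tool_pos: [0.5085, -0.2843, 0.3451]
tcp_rot: [0.707, 0.0, 0.707, 0.001]
ft_force: [1.5, -0.1, -1.3]
width: 0.0508
```

Run:
```python
from h import *
st(); tgt(.5198,-.3366,.036,0)
```

```text
t 21.2 gp [ 0.5083 -0.2842  0.1904] jawyaw 0.0 xaxis [-0.0011  0.0011 -1.    ] F [ 1.5 -0.1 -1.3] w 0.0508 q [-0.63  0.39  1.62  0.    1.13 -0.63]
 shift [ 0.1543 -0.0526  0.0116] twist 0.0007
```

Request:
servo_tool:
  commands:
    - [[0,-0.03,0.007],0,-1]
    - [[0.025,-0.05,0.0115],0,-1]
    - [[0.06,-0.053,0.0115],0,-1]
    - [[0.09,-0.053,0.0115],0,-1]
    - [[0.12,-0.053,0.0115],0,-1]
    - [[0.14,-0.053,0.0115],0,-1]
    - [[0.148,-0.053,0.0115],0,-1]
    - [[0.148,-0.053,0.0115],0,-1]

```text
time: 21.87
tool_pos: [0.5191, -0.3344, 0.1953]
tcp_rot: [0.705, 0.001, 0.709, 0.002]
ft_force: [0.3, 0.7, -1.0]
width: 0.0511
```

Run:
```python
from h import *
st(); tgt(.5198,-.3366,.035,0)
```

```text
t 21.87 gp [ 0.5184 -0.3339  0.0406] jawyaw 0.1 xaxis [-0.0045  0.0038 -1.    ] F [ 0.3  0.7 -1. ] w 0.0511 q [-0.68  0.63  1.65  0.    0.87 -0.69]
 shift [ 0.0056 -0.0028  0.0015] twist 0.0009
```

Request:
servo_tool:
  commands:
    - [[0.002,0,0],0,-1]
    - [[0.004,0,0],0,-1]
    - [[0.007,0,0],0,-1]
    - [[0.007,0,0],0,-1]
    - [[0.007,0,0],0,-1]
    - [[0.007,0,0],0,0.65]
    - [[0.007,0,0],0,0.65]
    - [[0.007,0,0],0,0.65]

```text
time: 22.53
tool_pos: [0.5205, -0.3355, 0.192]
tcp_rot: [0.707, -0.001, 0.707, 0.0]
ft_force: [0.2, 0.3, 0.6]
width: 0.0706
```

Request:
servo_tool:
  commands:
    - [[0,0,0],0,0.65]
    - [[-0.02,0,0],0,0.65]
    - [[-0.05,0,0],0,0.65]
    - [[-0.08,0,0],0,0.65]
    - [[-0.12,0,0],0,0.65]
    - [[-0.16,0,0],0,0.65]
    - [[-0.19,0,0],0,0.8]
    - [[-0.19,0,0],0,0.8]

```text
time: 23.2
tool_pos: [0.5221, -0.3367, 0.3892]
tcp_rot: [0.711, -0.003, 0.704, -0.002]
ft_force: [1.0, 0.0, 0.0]
width: 0.0769
```

Run:
```python
from h import *
st(); print(*jars("scene"),sep="\n");print(*jars("top"),sep="\n")
tgt(.5735,.2187,.22,0)
img,P=cloud("scene");cv2.imwrite("pics/s7.png",img[:,:,::-1])
```

```text
t 23.2 gp [ 0.5237 -0.338   0.2345] jawyaw 0.1 xaxis [ 0.01   -0.008  -0.9999] F [1. 0. 0.] w 0.0769 q [-0.68  0.4   1.49  0.    1.24 -0.69]
('a', array([ 0.4122, -0.3208]), 0.0592, 38.7, 99)
('b', array([ 0.5222, -0.3303]), 0.0696, 43.0, 92)
('b', array([ 0.5203, -0.3316]), 0.0709, 47.5, 164)
('c', array([0.5736, 0.2198]), 0.0797, 52.4, 396)
('c', array([0.5743, 0.2193]), 0.0802, 51.2, 288)
('d', array([0.4639, 0.2217]), 0.094, 58.0, 441)
('d', array([0.4643, 0.2218]), 0.0945, 57.7, 324)
('a', array([ 0.4122, -0.3224]), 0.0582, 37.4, 155)
('a', array([ 0.4122, -0.3225]), 0.0588, 37.3, 210)
('b', array([ 0.5218, -0.3351]), 0.0704, 45.9, 203)
('b', array([ 0.522, -0.335]), 0.0711, 46.1, 309)
('c', array([0.5737, 0.2177]), 0.08, 53.8, 415)
('c', array([0.6477, 0.0376]), 0.0834, 60.6, 64)
('c', array([0.5731, 0.217 ]), 0.0805, 52.1, 260)
('d', array([0.4638, 0.2197]), 0.0941, 59.6, 567)
('d', array([0.4636, 0.2196]), 0.0945, 59.3, 435)
 shift [0.0074 0.5547 0.053 ] twist 0.001
```

View pics/s7.png

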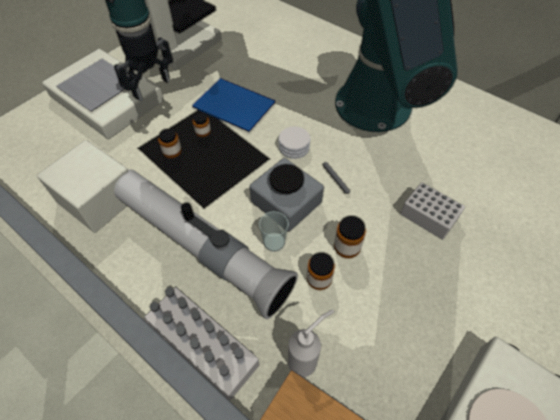

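Request:
servo_tool:
  commands:
    - [[0,0.03,0.003],0,0.8]
    - [[0,0.07,0.007],0,0.8]
    - [[0,0.11,0.01],0,0.8]
    - [[0,0.15,0.014],0,0.8]
    - [[0,0.19,0.018],0,0.8]
    - [[0,0.23,0.022],0,0.8]
    - [[0,0.27,0.026],0,0.8]
    - [[0,0.31,0.03],0,0.8]

```text
time: 24.02
tool_pos: [0.5489, -0.0234, 0.3792]
tcp_rot: [0.706, 0.0, 0.709, 0.001]
ft_force: [0.5, -0.6, 0.3]
width: 0.0768
```

Run:
```python
from h import *
st(); tgt(.5737,.2185,.15,0)
for n in("top","scene"):
    img,P=cloud(n)
    m=(P[...,0]>.605)&(P[...,0]<.7)&(P[...,1]>.17)&(P[...,1]<.26)&(P[...,2]>.01)
    p=P[m]; 
    for a in np.arange(.605,.66,.005):
        q=p[(p[:,0]>=a)&(p[:,0]<a+.005)]
        if len(q): print(n,round(a,3),len(q),q[:,1:].min(0).round(3),q[:,1:].max(0).round(3))
```

```text
t 24.02 gp [ 0.5483 -0.0232  0.2245] jawyaw 0.0 xaxis [-4.3e-03  9.0e-04 -1.0e+00] F [ 0.5 -0.6  0.3] w 0.0768 q [-0.17  0.31  1.65  0.    1.18 -0.17]
 shift [0.0746 0.2416 0.0259] twist 0.0007
top 0.625 31 [0.18  0.055] [0.194 0.088]
top 0.63 42 [0.172 0.052] [0.193 0.099]
top 0.635 36 [0.17  0.069] [0.194 0.104]
top 0.64 34 [0.17  0.089] [0.194 0.11 ]
top 0.645 29 [0.17  0.097] [0.194 0.113]
top 0.65 36 [0.17 0.1 ] [0.197 0.118]
top 0.655 31 [0.172 0.104] [0.197 0.121]
top 0.66 28 [0.171 0.109] [0.195 0.123]
scene 0.62 1 [0.195 0.067] [0.195 0.067]
scene 0.625 11 [0.191 0.039] [0.195 0.092]
scene 0.63 12 [0.184 0.037] [0.198 0.098]
scene 0.635 28 [0.172 0.041] [0.198 0.106]
scene 0.64 30 [0.171 0.034] [0.198 0.11 ]
scene 0.645 38 [0.174 0.015] [0.198 0.113]
scene 0.65 47 [0.171 0.03 ] [0.198 0.115]
scene 0.655 46 [0.17  0.019] [0.199 0.119]
scene 0.66 56 [0.171 0.021] [0.199 0.121]
```

The duct's flare begins at x≥0.623, y≤0.198. I turn the jaws to +30° yaw for clearance.

Request:
servo_tool:
  commands:
    - [[0,0.035,0.004],-0.1,0.85]
    - [[0,0.075,0.008],-0.2,0.85]
    - [[0,0.115,0.012],-0.3,0.85]
    - [[0,0.155,0.017],-0.4,0.85]
    - [[0,0.195,0.021],-0.524,0.85]
    - [[0.01,0.225,0.024],-0.524,0.85]
    - [[0.03,0.241,0.0255],-0.524,0.85]
    - [[0.06,0.241,0.0255],-0.524,0.85]

```text
time: 24.78
tool_pos: [0.5762, 0.2187, 0.3214]
tcp_rot: [0.684, -0.184, 0.681, 0.185]
ft_force: [0.6, 0.0, 0.1]
width: 0.0791
```

Request:
servo_tool:
  commands:
    - [[0,0,0],0,0.85]
    - [[0.02,0,0],0,0.85]
    - [[0.03,0,0],0,0.85]
    - [[0.03,0,0],0,0.85]
    - [[0.03,0,0],0,0.85]
    - [[0.03,0,0],0,0.85]
    - [[0.03,0,0],0,0.85]
    - [[0.03,0,0],0,0.85]

```text
time: 25.45
tool_pos: [0.5757, 0.2155, 0.2927]
tcp_rot: [0.684, -0.183, 0.682, 0.183]
ft_force: [-0.6, -0.1, 0.4]
width: 0.0789
```

Run:
```python
from h import *
st(); tgt(.5733,.2187,.038,30)
print(*[j for j in jars("wrist") if j[0]=='c'],sep="\n")
img,P=cloud("wrist");cv2.imwrite("pics/w8.png",img[:,:,::-1])
```

```text
t 25.45 gp [0.576  0.2156 0.138 ] jawyaw 30.1 xaxis [ 1.8e-03  6.0e-04 -1.0e+00] F [-0.6 -0.1  0.4] w 0.0789 q [ 0.25  0.49  1.6   0.    1.05 -0.28]
 shift [ 0.1    0.004 -0.001] twist 0.0011
('c', array([0.5717, 0.2183]), 0.0806, 54.7, 6527)
('c', array([0.5715, 0.2181]), 0.0807, 54.6, 6428)
```

View pics/w8.png

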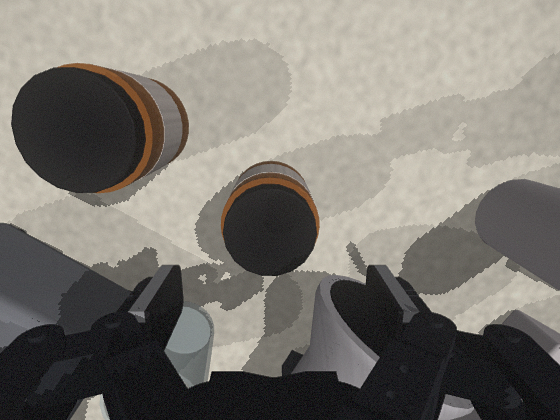

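Jar c is at (270,225), centred between the jaws. Jar d is well to the left, and the duct mouth at (345,320) is clear of the finger path.

Request:
servo_tool:
  commands:
    - [[0.02,0.004,-0.0015],0,0.85]
    - [[0.045,0.004,-0.0015],0,0.85]
    - [[0.07,0.004,-0.0015],0,0.85]
    - [[0.09,0.004,-0.0015],0,0.85]
    - [[0.1,0.004,-0.0015],0,0.85]
    - [[0.1,0.004,-0.0015],0,0.85]
    - [[0.1,0.004,-0.0015],0,-1]
    - [[0.1,0.004,-0.0015],0,-1]
  grip_force: 80

```text
time: 26.22
tool_pos: [0.5727, 0.2186, 0.1931]
tcp_rot: [0.684, -0.184, 0.682, 0.184]
ft_force: [4.7, 0.6, -0.5]
width: 0.0586
```

Request:
servo_tool:
  commands:
    - [[0,0,0],0,-1]
    - [[0,0,0],0,-1]
    - [[0,0,0],0,-1]
    - [[-0.03,0,0],0,-1]
    - [[-0.065,0,0],0,-1]
    - [[-0.1,0,0],0,-1]
    - [[-0.135,0,0],0,-1]
    - [[-0.15,0,0],0,-1]

```text
time: 26.88
tool_pos: [0.5729, 0.2187, 0.3466]
tcp_rot: [0.685, -0.184, 0.681, 0.184]
ft_force: [0.9, 0.1, -2.1]
width: 0.0583
```

Run:
```python
from h import *
st(); tgt(.4571,.027,.19,0)
```

```text
t 26.88 gp [0.5739 0.219  0.1919] jawyaw 30.1 xaxis [ 0.0063  0.0017 -1.    ] F [ 0.9  0.1 -2.1] w 0.0583 q [ 0.25  0.43  1.55  0.    1.15 -0.27]
 shift [ 0.0008 -0.1075 -0.1973] twist 0.5251
```

Request:
servo_tool:
  commands:
    - [[0,-0.014,-0.026],0.1,-1]
    - [[0,-0.03,-0.055],0.2,-1]
    - [[0,-0.046,-0.084],0.3,-1]
    - [[0,-0.062,-0.114],0.4,-1]
    - [[0,-0.078,-0.143],0.5,-1]
    - [[0,-0.093,-0.17],0.525,-1]
    - [[0,-0.1075,-0.197],0.525,-1]
    - [[0,-0.1075,-0.197],0.525,-1]

```text
time: 27.55
tool_pos: [0.4517, 0.0238, 0.3411]
tcp_rot: [0.706, 0.0, 0.709, -0.001]
ft_force: [-1.7, 0.3, -2.6]
width: 0.0585
```

Run:
```python
from h import *
st(); tgt(.4571,.027,.151,0)
```

```text
t 27.55 gp [0.451  0.0235 0.1864] jawyaw -0.1 xaxis [-0.0044 -0.0016 -1.    ] F [-1.7  0.3 -2.6] w 0.0585 q [-0.1   0.23  1.89 -0.    1.03 -0.1 ]
 shift [0.0354 0.0035 0.0062] twist -0.0021
```

Request:
servo_tool:
  commands:
    - [[0,0.001,0.002],0,-1]
    - [[0.01,0.001,0.002],0,-1]
    - [[0.02,0.001,0.002],0,-1]
    - [[0.03,0.001,0.002],0,-1]
    - [[0.034,0.001,0.002],0,-1]
    - [[0.034,0.001,0.002],0,-1]
    - [[0.034,0.001,0.002],0,-1]
    - [[0.034,0.001,0.002],0,-1]

```text
time: 28.22
tool_pos: [0.4579, 0.028, 0.3079]
tcp_rot: [0.707, -0.0, 0.707, 0.0]
ft_force: [1.3, -0.6, -2.8]
width: 0.0583
```

Run:
```python
from h import *
st(); tgt(.4571,.027,.1340,0)
```

```text
t 28.22 gp [0.458  0.028  0.1532] jawyaw 0.0 xaxis [ 9.e-04  1.e-04 -1.e+00] F [ 1.3 -0.6 -2.8] w 0.0583 q [-0.09  0.28  1.92  0.    0.94 -0.09]
 shift [ 0.0192 -0.001  -0.0009] twist 0.0005
```

Request:
servo_tool:
  commands:
    - [[0.004,-0.001,-0.001],0,-1]
    - [[0.008,-0.001,-0.001],0,-1]
    - [[0.012,-0.001,-0.001],0,-1]
    - [[0.015,-0.001,-0.001],0,-1]
    - [[0.017,-0.001,-0.001],0,-1]
    - [[0.0188,-0.001,-0.001],0,-1]
    - [[0.0188,-0.001,-0.001],0,-1]
    - [[0.0188,-0.001,-0.001],0,-1]

```text
time: 28.88
tool_pos: [0.457, 0.0266, 0.2908]
tcp_rot: [0.708, 0.0, 0.706, -0.0]
ft_force: [-4.8, 0.9, 26.8]
width: 0.0583
```

Request:
servo_tool:
  commands:
    - [[0,0,0],0,-1]
    - [[0,0,0],0,-1]
    - [[0,0,0],0,-1]
    - [[0,0,0],0,-1]
    - [[0,0,0],0,-1]
    - [[0,0,0],0,-1]
    - [[0,0,0],0,-1]
    - [[0,0,0],0,-1]

```text
time: 29.55
tool_pos: [0.4569, 0.0266, 0.2908]
tcp_rot: [0.708, -0.0, 0.706, -0.0]
ft_force: [-4.3, 0.7, 26.4]
width: 0.0589
```

```bash
python3 pad.py
```

```text
t 29.55 gp [0.4573 0.0266 0.1361] jawyaw -0.0 xaxis [ 2.4e-03 -1.0e-04 -1.0e+00] F [-4.3  0.7 26.4] w 0.0589 q [-0.09  0.31  1.94  0.    0.89 -0.09]
pad z hist (array([15, 18, 32, 85, 83,  9,  1,  2,  0,  1,  1,  0,  0,  0]), array([0.09 , 0.092, 0.094, 0.096, 0.098, 0.1  , 0.102, 0.104, 0.106,
       0.108, 0.11 , 0.112, 0.114, 0.116, 0.118]))
```

Request:
servo_tool:
  commands:
    - [[0,0,0],0,-1]
    - [[0,0,0],0,-1]
    - [[0,0,0],0,-1]
    - [[0,0,0],0,-1]
    - [[-0.015,0,0],0,-1]
    - [[-0.035,0,0],0,-1]
    - [[-0.06,0,0],0,-1]
    - [[-0.065,0,0],0,-1]

```text
time: 30.27
tool_pos: [0.4573, 0.0265, 0.3563]
tcp_rot: [0.709, -0.0, 0.706, -0.0]
ft_force: [1.0, 0.2, -2.2]
width: 0.0588
```

Run:
```python
from h import *
st(); tgt(.4242,-.1864,.18,0)
print(*[j for j in jars("top") if j[1][1]<-.1],sep="\n")
```

```text
t 30.27 gp [0.458  0.0265 0.2016] jawyaw -0.0 xaxis [ 4.3e-03 -3.0e-04 -1.0e+00] F [ 1.   0.2 -2.2] w 0.0588 q [-0.09  0.21  1.87  0.    1.06 -0.09]
 shift [ 0.0215 -0.2129 -0.0339] twist -0.0
('a', array([ 0.4121, -0.3222]), 0.0582, 37.8, 107)
('a', array([ 0.4115, -0.3225]), 0.0589, 38.3, 214)
('b', array([ 0.5232, -0.3332]), 0.0704, 44.0, 142)
('b', array([ 0.5154, -0.3414]), 0.0706, 39.1, 62)
('b', array([ 0.5222, -0.3356]), 0.071, 47.3, 311)
```

Request:
servo_tool:
  commands:
    - [[0,-0.03,-0.005],0,-1]
    - [[0,-0.065,-0.01],0,-1]
    - [[0,-0.105,-0.017],0,-1]
    - [[0,-0.145,-0.023],0,-1]
    - [[0.01,-0.18,-0.029],0,-1]
    - [[0.02,-0.2,-0.032],0,-1]
    - [[0.03,-0.213,-0.034],0,-1]
    - [[0.04,-0.213,-0.034],0,-1]

```text
time: 30.98
tool_pos: [0.4217, -0.1889, 0.3119]
tcp_rot: [0.707, 0.001, 0.707, -0.001]
ft_force: [0.6, 0.3, -2.3]
width: 0.0586
```

Run:
```python
from h import *
st(); tgt(.4242,-.1864,.042,0)
```

```text
t 30.98 gp [ 0.4216 -0.189   0.1572] jawyaw -0.2 xaxis [-9.e-04 -5.e-04 -1.e+00] F [ 0.6  0.3 -2.3] w 0.0586 q [-0.57  0.28  1.91 -0.    0.95 -0.57]
 shift [0.1152 0.0026 0.0027] twist -0.0029
```

Request:
servo_tool:
  commands:
    - [[0.02,0.001,0.001],0,-1]
    - [[0.045,0.001,0.001],0,-1]
    - [[0.07,0.001,0.001],0,-1]
    - [[0.09,0.001,0.001],0,-1]
    - [[0.105,0.001,0.001],0,-1]
    - [[0.108,0.001,0.001],0,-1]
    - [[0.108,0.001,0.001],0,-1]
    - [[0.108,0.001,0.001],0,-1]

```text
time: 31.65
tool_pos: [0.4232, -0.1853, 0.2054]
tcp_rot: [0.707, 0.0, 0.707, 0.0]
ft_force: [-0.3, 0.4, -2.5]
width: 0.0588
```

Run:
```python
from h import *
st(); tgt(.4242,-.1864,.0415,0)
```

```text
t 31.65 gp [ 0.4231 -0.1852  0.0507] jawyaw -0.0 xaxis [-9.e-04  6.e-04 -1.e+00] F [-0.3  0.4 -2.5] w 0.0588 q [-0.56  0.46  2.    0.    0.68 -0.56]
 shift [ 0.0092 -0.0012  0.0012] twist -0.0
```

Request:
servo_tool:
  commands:
    - [[0.004,0,0],0,-1]
    - [[0.008,0,0],0,-1]
    - [[0.01,0,0],0,-1]
    - [[0.0105,0,0],0,-1]
    - [[0.0105,0,0],0,-1]
    - [[0.0105,0,0],0,0.8]
    - [[0.0105,0,0],0,0.8]
    - [[0.0105,0,0],0,0.8]

```text
time: 32.32
tool_pos: [0.4235, -0.1855, 0.1954]
tcp_rot: [0.707, -0.0, 0.707, -0.0]
ft_force: [-0.3, -0.3, -0.7]
width: 0.0767
```

Request:
servo_tool:
  commands:
    - [[0,0,0],0,0.8]
    - [[-0.02,0,0],0,0.8]
    - [[-0.05,0,0],0,0.8]
    - [[-0.08,0,0],0,0.8]
    - [[-0.12,0,0],0,0.8]
    - [[-0.15,0,0],0,0.8]
    - [[-0.17,0,0],0,0.8]
    - [[-0.17,0,0],0,1]

```text
time: 32.98
tool_pos: [0.4247, -0.1862, 0.3696]
tcp_rot: [0.71, -0.002, 0.705, -0.002]
ft_force: [1.3, -0.6, -0.1]
width: 0.085
```

Run:
```python
from h import *
st(); print(*jars("scene"),sep="\n");print(*jars("top"),sep="\n")
tgt(.4643,.2208,.22,0)
```

```text
t 32.98 gp [ 0.4259 -0.1869  0.2149] jawyaw 0.0 xaxis [ 0.0072 -0.0045 -1.    ] F [ 1.3 -0.6 -0.1] w 0.085 q [-0.56  0.2   1.84  0.    1.09 -0.56]
('a', array([ 0.4111, -0.3206]), 0.0577, 38.3, 78)
('a', array([ 0.4096, -0.3222]), 0.059, 43.6, 107)
('b', array([ 0.5278, -0.3286]), 0.0697, 38.8, 90)
('b', array([ 0.5208, -0.3335]), 0.0712, 45.9, 156)
('c', array([ 0.4274, -0.1829]), 0.0821, 55.8, 168)
('c', array([ 0.4267, -0.1831]), 0.0831, 55.8, 229)
('d', array([0.4643, 0.2215]), 0.0938, 58.4, 444)
('d', array([0.4641, 0.2209]), 0.0943, 57.2, 324)
('c', array([ 0.4255, -0.1853]), 0.0823, 53.9, 324)
('c', array([ 0.4253, -0.1854]), 0.0829, 54.3, 455)
('d', array([0.6544, 0.032 ]), 0.0936, 62.4, 83)
('d', array([0.4639, 0.2203]), 0.0939, 59.7, 572)
('d', array([0.4641, 0.2201]), 0.0945, 59.4, 361)
 shift [-0.0093  0.4064  0.0406] twist -0.0
```

Three jars are standing on the mat. Jar d is next.

Request:
servo_tool:
  commands:
    - [[0,0.03,0.003],0,1]
    - [[0,0.07,0.007],0,1]
    - [[0,0.11,0.011],0,1]
    - [[0,0.15,0.015],0,1]
    - [[0,0.19,0.019],0,1]
    - [[0,0.23,0.023],0,1]
    - [[0,0.27,0.027],0,1]
    - [[0,0.31,0.031],0,1]

```text
time: 33.75
tool_pos: [0.4533, 0.1265, 0.3633]
tcp_rot: [0.706, -0.0, 0.708, -0.0]
ft_force: [0.2, -0.7, 0.3]
width: 0.0857
```

Request:
servo_tool:
  commands:
    - [[0,0.03,0.003],0,1]
    - [[0,0.06,0.006],0,1]
    - [[0,0.085,0.0085],0,1]
    - [[0.02,0.096,0.0096],0,1]
    - [[0.05,0.096,0.0096],0,1]
    - [[0.06,0.096,0.0096],0,1]
    - [[0.06,0.096,0.0096],0,1]
    - [[0.06,0.096,0.0096],0,1]

```text
time: 34.42
tool_pos: [0.4633, 0.2201, 0.304]
tcp_rot: [0.706, -0.0, 0.708, -0.001]
ft_force: [0.6, -0.7, -0.2]
width: 0.0852
```

Run:
```python
from h import *
st(); tgt(.4638,.2207,.047,0)
print(*[j for j in jars("wrist") if j[0]=='d'],sep="\n")
img,P=cloud("wrist");cv2.imwrite("pics/w9.png",img[:,:,::-1])
```

```text
t 34.42 gp [0.4627 0.2199 0.1493] jawyaw -0.0 xaxis [-0.0039 -0.0012 -1.    ] F [ 0.6 -0.7 -0.2] w 0.0852 q [0.31 0.36 1.81 0.   0.98 0.31]
 shift [0.1023 0.0009 0.0015] twist -0.0004
('d', array([0.4616, 0.2208]), 0.0946, 59.9, 8172)
('d', array([0.4615, 0.2208]), 0.0947, 59.8, 8073)
```

View pics/w9.png

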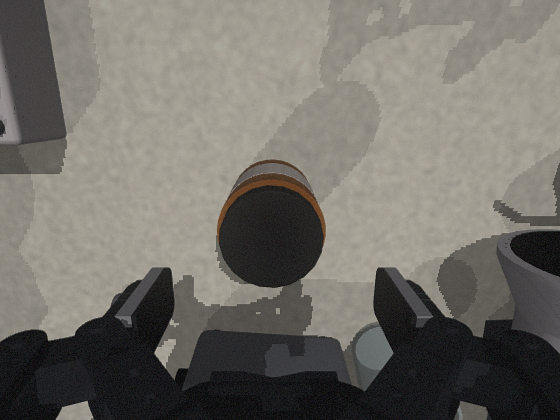

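Jar d is at (272,237), centred between the jaws. Next I descend and grip.

Request:
servo_tool:
  commands:
    - [[0.02,0.0009,0.0005],0,1]
    - [[0.045,0.0009,0.0005],0,1]
    - [[0.07,0.0009,0.0005],0,1]
    - [[0.09,0.0009,0.0005],0,1]
    - [[0.101,0.0009,0.0005],0,1]
    - [[0.101,0.0009,0.0005],0,1]
    - [[0.101,0.0009,0.0005],0,-1]
    - [[0.101,0.0009,0.0005],0,-1]
  grip_force: 90

```text
time: 35.18
tool_pos: [0.4643, 0.2214, 0.2059]
tcp_rot: [0.707, 0.0, 0.707, -0.0]
ft_force: [-9.7, -2.6, 34.7]
width: 0.0651
```

Request:
servo_tool:
  commands:
    - [[0,0,0],0,-1]
    - [[0,0,0],0,-1]
    - [[0,0,0],0,-1]
    - [[-0.03,0,0],0,-1]
    - [[-0.065,0,0],0,-1]
    - [[-0.1,0,0],0,-1]
    - [[-0.135,0,0],0,-1]
    - [[-0.15,0,0],0,-1]

```text
time: 35.85
tool_pos: [0.4656, 0.2218, 0.3604]
tcp_rot: [0.71, 0.001, 0.704, 0.001]
ft_force: [0.9, 0.7, -2.6]
width: 0.0644
```

Run:
```python
from h import *
st(); tgt(.4571,.027,.2,0)
```

```text
t 35.85 gp [0.4669 0.2222 0.2057] jawyaw -0.0 xaxis [ 0.0083  0.0028 -1.    ] F [ 0.9  0.7 -2.6] w 0.0644 q [0.31 0.28 1.75 0.   1.1  0.31]
 shift [ 0.0051 -0.1953 -0.0098] twist -0.0001
```

Request:
servo_tool:
  commands:
    - [[0,-0.025,-0.002],0,-1]
    - [[0,-0.06,-0.004],0,-1]
    - [[0,-0.095,-0.005],0,-1]
    - [[0,-0.13,-0.007],0,-1]
    - [[0,-0.165,-0.008],0,-1]
    - [[0,-0.185,-0.008],0,-1]
    - [[0,-0.194,-0.008],0,-1]
    - [[0,-0.194,-0.008],0,-1]

```text
time: 36.52
tool_pos: [0.4565, 0.0259, 0.3554]
tcp_rot: [0.708, 0.001, 0.706, -0.001]
ft_force: [0.1, 0.4, -3.0]
width: 0.0643
```

Run:
```python
from h import *
st(); tgt(.4571,.027,.165,0)
```

```text
t 36.52 gp [0.4568 0.0258 0.2007] jawyaw -0.2 xaxis [ 2.1e-03 -4.0e-04 -1.0e+00] F [ 0.1  0.4 -3. ] w 0.0643 q [-0.09  0.21  1.87 -0.    1.06 -0.09]
 shift [0.0357 0.0012 0.0002] twist -0.0029
```

Request:
servo_tool:
  commands:
    - [[0.01,0,0],0,-1]
    - [[0.02,0,0],0,-1]
    - [[0.028,0,0],0,-1]
    - [[0.034,0,0],0,-1]
    - [[0.035,0,0],0,-1]
    - [[0.035,0,0],0,-1]
    - [[0.035,0,0],0,-1]
    - [[0.035,0,0],0,-1]

```text
time: 37.18
tool_pos: [0.4567, 0.0277, 0.3196]
tcp_rot: [0.707, -0.0, 0.707, 0.0]
ft_force: [0.3, 0.8, -3.1]
width: 0.0646
```

Run:
```python
from h import *
st(); tgt(.4571,.027,.1465,0)
```

```text
t 37.18 gp [0.4569 0.0277 0.1649] jawyaw 0.0 xaxis [ 8.e-04  1.e-04 -1.e+00] F [ 0.3  0.8 -3.1] w 0.0646 q [-0.09  0.26  1.91  0.    0.97 -0.09]
 shift [ 0.0184 -0.0007  0.0002] twist 0.0003
```

Request:
servo_tool:
  commands:
    - [[0.004,0,0],0,-1]
    - [[0.008,0,0],0,-1]
    - [[0.012,0,0],0,-1]
    - [[0.015,0,0],0,-1]
    - [[0.017,0,0],0,-1]
    - [[0.0183,0,0],0,-1]
    - [[0.0183,0,0],0,-1]
    - [[0.0183,0,0],0,-1]

```text
time: 37.85
tool_pos: [0.4571, 0.0275, 0.3038]
tcp_rot: [0.708, -0.0, 0.706, -0.0]
ft_force: [-7.2, 1.2, 36.6]
width: 0.0642
```

Request:
servo_tool:
  commands:
    - [[0,0,0],0,-1]
    - [[0,0,0],0,-1]
    - [[0,0,0],0,-1]
    - [[0,0,0],0,-1]
    - [[0,0,0],0,-1]
    - [[0,0,0],0,-1]
    - [[0,0,0],0,-1]
    - [[0,0,0],0,-1]

```text
time: 38.52
tool_pos: [0.4571, 0.0275, 0.3039]
tcp_rot: [0.708, -0.0, 0.706, -0.0]
ft_force: [-8.8, 0.9, 36.7]
width: 0.0642
```

```bash
python3 pad.py
```

```text
t 38.52 gp [0.4575 0.0275 0.1492] jawyaw 0.0 xaxis [ 0.0027 -0.     -1.    ] F [-8.8  0.9 36.7] w 0.0642 q [-0.09  0.29  1.93  0.    0.93 -0.09]
pad z hist (array([14, 17, 29, 69, 57, 13,  1,  2,  0,  0,  0,  0,  0,  1]), array([0.09 , 0.092, 0.094, 0.096, 0.098, 0.1  , 0.102, 0.104, 0.106,
       0.108, 0.11 , 0.112, 0.114, 0.116, 0.118]))
```

The pad is fully down again. I hold, lift, and place jar d at (0.5336, -0.1972).

Request:
servo_tool:
  commands:
    - [[0,0,0],0,-1]
    - [[0,0,0],0,-1]
    - [[0,0,0],0,-1]
    - [[0,0,0],0,-1]
    - [[-0.015,0,0],0,-1]
    - [[-0.035,0,0],0,-1]
    - [[-0.06,0,0],0,-1]
    - [[-0.065,0,0],0,-1]

```text
time: 39.23
tool_pos: [0.4574, 0.0274, 0.3684]
tcp_rot: [0.709, -0.0, 0.706, -0.0]
ft_force: [0.4, -0.4, -3.5]
width: 0.0645
```

Run:
```python
from h import *
st(); tgt(.5336,-.1972,.20,0)
print(*[j for j in jars("top") if j[1][1]<-.1],sep="\n")
```

```text
t 39.23 gp [0.4581 0.0273 0.2137] jawyaw -0.0 xaxis [ 4.3e-03 -4.0e-04 -1.0e+00] F [ 0.4 -0.4 -3.5] w 0.0645 q [-0.09  0.19  1.85  0.    1.09 -0.09]
 shift [ 0.0141 -0.2245  0.0755] twist -0.0
('a', array([ 0.4117, -0.3221]), 0.0584, 37.3, 129)
('a', array([ 0.4126, -0.3228]), 0.0589, 38.2, 211)
('b', array([ 0.5191, -0.3351]), 0.0702, 45.6, 81)
('b', array([ 0.5219, -0.335 ]), 0.071, 46.2, 300)
('c', array([ 0.4253, -0.1856]), 0.0825, 53.5, 282)
('c', array([ 0.4251, -0.1855]), 0.083, 53.9, 447)
```

Request:
servo_tool:
  commands:
    - [[0,-0.025,0.008],0,-1]
    - [[0,-0.06,0.02],0,-1]
    - [[0,-0.095,0.032],0,-1]
    - [[0,-0.13,0.044],0,-1]
    - [[0,-0.165,0.055],0,-1]
    - [[0,-0.2,0.067],0,-1]
    - [[0,-0.222,0.076],0,-1]
    - [[0,-0.223,0.076],0,-1]

```text
time: 39.95
tool_pos: [0.534, -0.2001, 0.3639]
tcp_rot: [0.707, 0.0, 0.707, -0.002]
ft_force: [1.6, 0.0, -3.4]
width: 0.0648
```

Run:
```python
from h import *
st(); tgt(.5336,-.1972,.055,0)
```

```text
t 39.95 gp [ 0.5342 -0.2005  0.2092] jawyaw -0.2 xaxis [ 9.0e-04 -2.3e-03 -1.0e+00] F [ 1.6  0.  -3.4] w 0.0648 q [-0.48  0.36  1.63 -0.    1.16 -0.48]
 shift [ 0.1542  0.0036 -0.0007] twist -0.0033
```

Request:
servo_tool:
  commands:
    - [[0.02,0.001,0],0,-1]
    - [[0.05,0.001,0],0,-1]
    - [[0.08,0.001,0],0,-1]
    - [[0.11,0.001,0],0,-1]
    - [[0.135,0.001,0],0,-1]
    - [[0.143,0.001,0],0,-1]
    - [[0.143,0.001,0],0,-1]
    - [[0.143,0.001,0],0,-1]

```text
time: 40.62
tool_pos: [0.5323, -0.1942, 0.2224]
tcp_rot: [0.707, 0.0, 0.708, 0.0]
ft_force: [-0.5, -0.6, -3.3]
width: 0.0643
```

Run:
```python
from h import *
st(); tgt(.5336,-.1972,.0545,0)
```

```text
t 40.62 gp [ 0.5321 -0.1941  0.0677] jawyaw 0.0 xaxis [-1.4e-03  8.0e-04 -1.0e+00] F [-0.5 -0.6 -3.3] w 0.0643 q [-0.47  0.53  1.76  0.    0.85 -0.47]
 shift [ 0.0132 -0.0031  0.0016] twist 0.0001
```

Request:
servo_tool:
  commands:
    - [[0.004,0,0],0,-1]
    - [[0.008,0,0],0,-1]
    - [[0.012,0,0],0,-1]
    - [[0.014,0,0],0,-1]
    - [[0.0145,0,0],0,-1]
    - [[0.0145,0,0],0,-1]
    - [[0.0145,0,0],0,-1]
    - [[0.0145,0,0],0,1]

```text
time: 41.28
tool_pos: [0.5327, -0.1946, 0.2089]
tcp_rot: [0.708, -0.0, 0.707, -0.0]
ft_force: [-1.4, -0.2, 0.2]
width: 0.0745
```

Request:
servo_tool:
  commands:
    - [[0,0,0],0,1]
    - [[0,0,0],0,1]
    - [[0,0,0],0,1]
    - [[-0.03,0,0],0,1]
    - [[-0.06,0,0],0,1]
    - [[-0.1,0,0],0,1]
    - [[-0.14,0,0],0,1]
    - [[-0.14,0,0],0,1]

```text
time: 41.95
tool_pos: [0.5351, -0.1957, 0.3561]
tcp_rot: [0.711, -0.002, 0.703, -0.002]
ft_force: [1.4, -0.9, 1.0]
width: 0.0857
```

Run:
```python
from h import *
st()
img,P=cloud("scene");cv2.imwrite("pics/s10.png",img[:,:,::-1])
for k,p in blobs(P,.168,.18,(.62,.8),(-.13,.0)): print("grip",len(p),cv2.minEnclosingCircle(p[:,:2].astype(np.float32)))
tgt(.6904,-.0543,.25,0)
print(*jars("scene"),sep="\n")
```

```text
t 41.95 gp [ 0.5369 -0.1966  0.2014] jawyaw 0.0 xaxis [ 0.0118 -0.0059 -0.9999] F [ 1.4 -0.9  1. ] w 0.0857 q [-0.47  0.36  1.64  0.    1.13 -0.47]
grip 95 ((0.6897952556610107, -0.05295567587018013), 0.012523967772722244)
 shift [-0.051   0.1414  0.1553] twist 0.0001
('a', array([ 0.4093, -0.3216]), 0.0575, 40.8, 70)
('a', array([ 0.4088, -0.3215]), 0.0586, 40.7, 81)
('b', array([ 0.5256, -0.3303]), 0.0699, 38.4, 69)
('b', array([ 0.526 , -0.3332]), 0.0711, 42.4, 84)
('c', array([ 0.4251, -0.1843]), 0.0822, 56.2, 196)
('c', array([ 0.4234, -0.184 ]), 0.083, 55.8, 235)
('d', array([ 0.5322, -0.193 ]), 0.0963, 63.1, 306)
('d', array([ 0.5321, -0.1929]), 0.0969, 63.1, 356)
```

View pics/s10.png

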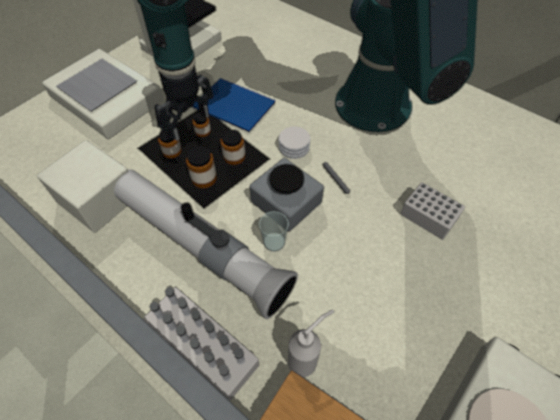

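All four jars stand on the mat around (165-235,125-180), and the damper is still open. Next I move above the damper grip.

Request:
servo_tool:
  commands:
    - [[-0.03,0.01,0.01],0,0.3]
    - [[-0.05,0.035,0.04],0,0.3]
    - [[-0.05,0.06,0.067],0,0.3]
    - [[-0.05,0.085,0.095],0,0.3]
    - [[-0.05,0.11,0.12],0,0.3]
    - [[-0.05,0.13,0.145],0,0.3]
    - [[-0.05,0.1405,0.1565],0,0.3]
    - [[-0.05,0.1405,0.1565],0,0.3]

```text
time: 42.72
tool_pos: [0.6907, -0.0511, 0.3953]
tcp_rot: [0.706, -0.0, 0.708, 0.002]
ft_force: [0.3, 0.6, -0.5]
width: 0.0553
```

Run:
```python
from h import *
st(); tgt(.6906,-.0543,.162,0)
print(*[j for j in jars("top") if j[1][1]<-.1],sep="\n")
img,P=cloud("wrist");cv2.imwrite("pics/w11.png",img[:,:,::-1])
```

```text
t 42.72 gp [ 0.6904 -0.0508  0.2406] jawyaw 0.2 xaxis [-0.0023  0.0018 -1.    ] F [ 0.3  0.6 -0.5] w 0.0553 q [-0.17  0.5   1.3   0.    1.34 -0.18]
 shift [ 0.0786 -0.0036  0.0004] twist 0.003
('b', array([ 0.5256, -0.337 ]), 0.0712, 43.0, 194)
```

View pics/w11.png

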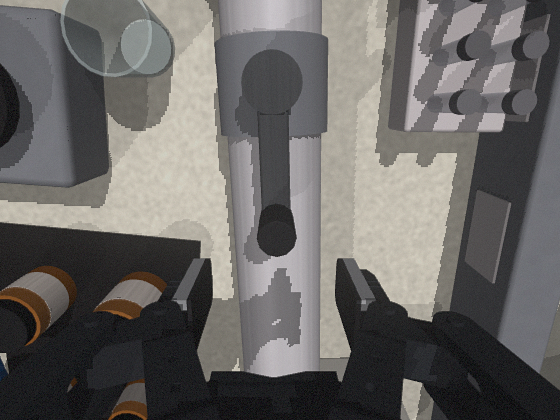

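The lever runs from (270,85) to the grip at (277,230), centred between the jaws. Next I descend and grip.

Request:
servo_tool:
  commands:
    - [[0.02,-0.002,0.0005],0,0.3]
    - [[0.04,-0.002,0.0005],0,0.3]
    - [[0.06,-0.002,0.0005],0,0.3]
    - [[0.075,-0.002,0.0005],0,0.3]
    - [[0.077,-0.002,0.0005],0,0.3]
    - [[0.077,-0.002,0.0005],0,0.3]
    - [[0.077,-0.002,0.0005],0,-1]
    - [[0.077,-0.002,0.0005],0,-1]
  grip_force: 25

```text
time: 43.48
tool_pos: [0.6897, -0.0565, 0.3227]
tcp_rot: [0.708, 0.0, 0.706, -0.0]
ft_force: [-0.2, -0.1, -0.2]
width: 0.032
```

Request:
servo_tool:
  commands:
    - [[0,0,0],0,-1]
    - [[0,0,0],0,-1]
    - [[0,0,0],0,-1]
    - [[0,0,0],0,-1]
    - [[0,0,0],0,-1]
    - [[0,0,0],0,-1]
    - [[0,0,0],0,-1]
    - [[0,0,0],0,-1]

```text
time: 44.15
tool_pos: [0.6899, -0.0563, 0.3229]
tcp_rot: [0.708, -0.0, 0.706, -0.0]
ft_force: [-1.5, -1.8, 6.1]
width: 0.0232
```

Run:
```python
from arc import *
st(); arc(0.8)
```

```text
t 44.15 gp [ 0.6902 -0.0564  0.1682] jawyaw 0.0 xaxis [ 2.1e-03 -9.0e-04 -1.0e+00] F [-1.5 -1.8  6.1] w 0.0232 q [-0.18  0.56  1.38 -0.    1.2  -0.18]
now joint est 1.5686098085469093 radius 0.09193236156193527
[0.0062, 0.0026, -0.0087] 0.096
[0.0061, 0.0036, -0.0172] 0.192
[0.0061, 0.0054, -0.0256] 0.288
[0.0061, 0.008, -0.0338] 0.384
[0.0061, 0.0114, -0.0417] 0.48
[0.0061, 0.0155, -0.0493] 0.576
[0.006, 0.0203, -0.0564] 0.673
[0.006, 0.0258, -0.063] 0.769
```

Request:
servo_tool:
  commands:
    - [[0,0.0015,-0.0087],0.096,-1]
    - [[0,0.003,-0.0172],0.192,-1]
    - [[0,0.005,-0.0256],0.288,-1]
    - [[0,0.008,-0.0338],0.384,-1]
    - [[0,0.0114,-0.0417],0.48,-1]
    - [[0,0.0155,-0.0493],0.576,-1]
    - [[0,0.0203,-0.0564],0.673,-1]
    - [[0,0.0258,-0.063],0.769,-1]

```text
time: 44.82
tool_pos: [0.6256, -0.032, 0.3229]
tcp_rot: [0.655, 0.265, 0.654, -0.268]
ft_force: [-4.8, -7.9, 9.4]
width: 0.0232
```

Run:
```python
from arc import *
st(); arc(0.0)
```

```text
t 44.82 gp [ 0.6255 -0.0327  0.1682] jawyaw -44.3 xaxis [-5.0e-04 -4.4e-03 -1.0e+00] F [-4.8 -7.9  9.4] w 0.0232 q [-0.16  0.48  1.54 -0.    1.13  0.62]
now joint est 0.801615970064089 radius 0.09214754148258782
[0.0061, 0.0028, -0.0091] 0.1
[0.0061, 0.0038, -0.018] 0.2
[0.0061, 0.0057, -0.0267] 0.301
[0.006, 0.0085, -0.0353] 0.401
[0.006, 0.0121, -0.0435] 0.501
[0.006, 0.0165, -0.0513] 0.601
[0.0059, 0.0217, -0.0586] 0.701
[0.0059, 0.0276, -0.0653] 0.802
```

Request:
servo_tool:
  commands:
    - [[0,0.0015,-0.0091],0.1,-1]
    - [[0,0.0035,-0.018],0.2,-1]
    - [[0,0.0055,-0.0267],0.301,-1]
    - [[0,0.0085,-0.0353],0.401,-1]
    - [[0,0.0121,-0.0435],0.501,-1]
    - [[0,0.0165,-0.0513],0.601,-1]
    - [[0,0.0217,-0.0586],0.701,-1]
    - [[0,0.0265,-0.064],0.79,-1]

```text
time: 45.48
tool_pos: [0.5962, 0.0328, 0.3227]
tcp_rot: [0.501, 0.496, 0.503, -0.5]
ft_force: [-11.7, -5.8, 16.7]
width: 0.0233
```

Run:
```python
from arc import *
st(); arc(0.0,n=2)
```

```text
t 45.48 gp [0.5953 0.0324 0.168 ] jawyaw -89.6 xaxis [-0.0059 -0.0024 -1.    ] F [-11.7  -5.8  16.7] w 0.0233 q [-0.06  0.44  1.61 -0.    1.1   1.51]
now joint est 0.0017503111436022747 radius 0.09228664536854306
[0.006, 0.0028, -0.0002] 0.001
[0.006, 0.0028, -0.0002] 0.002
```

Request:
servo_tool:
  commands:
    - [[0,0.002,-0.002],0,-1]
    - [[0,0.002,-0.002],0,-1]
    - [[0,0.002,-0.002],0,-1]
    - [[0,0.002,-0.001],0,0.3]
    - [[0,0.002,-0.001],0,0.3]
    - [[-0.03,0.002,-0.001],0,0.3]
    - [[-0.07,0.002,-0.001],0,0.3]
    - [[-0.1,0.002,-0.001],0,0.3]

```text
time: 46.15
tool_pos: [0.6012, 0.0347, 0.4232]
tcp_rot: [0.503, 0.497, 0.503, -0.497]
ft_force: [0.7, -0.9, 0.4]
width: 0.0556
```

Request:
servo_tool:
  commands:
    - [[0,0,0],0,0.3]
    - [[-0.01,-0.04,0],0,0.3]
    - [[-0.02,-0.08,0],0,0.3]
    - [[-0.03,-0.11,0],0,0.3]
    - [[-0.04,-0.14,0],0,0.3]
    - [[-0.04,-0.15,0],0,0.3]
    - [[-0.04,-0.15,0],0,0.3]
    - [[-0.04,-0.15,0],0,0.3]

```text
time: 46.82
tool_pos: [0.4514, 0.0327, 0.4614]
tcp_rot: [0.503, 0.498, 0.503, -0.497]
ft_force: [0.3, -0.3, 0.6]
width: 0.0554
```

Run:
```python
from h import *
st()
for n in("top","scene"):
    img,P=cloud(n);cv2.imwrite(f"pics/{n}12.png",img[:,:,::-1])
    for k,p in blobs(P,.168,.18,(.55,.8),(-.13,.12)): print("grip",len(p),cv2.minEnclosingCircle(p[:,:2].astype(np.float32)))
    for k,p in blobs(P,.105,.115,(.4,.52),(-.04,.09)): print("pad",len(p),cv2.minEnclosingCircle(p[:,:2].astype(np.float32)),p[:,2].mean())
    for k,p in blobs(P,.075,.09,(.52,.615),(.0,.14)): print("beaker",len(p),cv2.minEnclosingCircle(p[:,:2].astype(np.float32)))
    q=P[(P[...,2]>.134)&(P[...,2]<.142)&(P[...,0]>.61)&(P[...,0]<.665)&(P[...,1]>-.03)&(P[...,1]<.1)]
    if len(q)>10: print("lever slope dy/dx",np.polyfit(q[:,0],q[:,1],1)[0])
    print(*jars(n),sep="\n")
```

```text
t 46.82 gp [0.4516 0.0328 0.3067] jawyaw -89.3 xaxis [ 1.7e-03  3.0e-04 -1.0e+00] F [ 0.3 -0.3  0.6] w 0.0554 q [-0.08  0.09  1.73  0.    1.32  1.48]
pad 276 ((0.44848012924194336, 0.028369367122650146), 0.040124375373125076) 0.10994158674691973
('a', array([ 0.4118, -0.3216]), 0.0583, 36.1, 136)
('a', array([ 0.4123, -0.3224]), 0.0591, 37.6, 217)
('b', array([ 0.5223, -0.3342]), 0.0706, 45.0, 163)
('b', array([ 0.5218, -0.3354]), 0.0712, 46.6, 300)
('c', array([ 0.4321, -0.002 ]), 0.0791, 62.8, 148)
('d', array([ 0.533, -0.207]), 0.0971, 53.5, 180)
grip 92 ((0.597801148891449, 0.03334243968129158), 0.01245069969445467)
pad 791 ((0.4561401605606079, 0.0282759852707386), 0.04272230342030525) 0.10997292848413362
beaker 224 ((0.5637530088424683, 0.07829713076353073), 0.03478339686989784)
lever slope dy/dx 0.029844246294477073
('a', array([ 0.412 , -0.3162]), 0.0575, 37.5, 64)
('a', array([ 0.4113, -0.3228]), 0.059, 40.4, 108)
('b', array([ 0.522 , -0.3313]), 0.0698, 44.6, 135)
('b', array([ 0.5195, -0.3324]), 0.0707, 48.1, 161)
('c', array([ 0.4239, -0.1839]), 0.082, 57.0, 186)
('c', array([ 0.4239, -0.1839]), 0.0829, 57.0, 249)
('d', array([ 0.545, -0.203]), 0.0964, 52.1, 85)
('d', array([ 0.5312, -0.1812]), 0.0961, 55.0, 149)
('d', array([ 0.5314, -0.1929]), 0.097, 64.0, 348)
```

View pics/scene12.png

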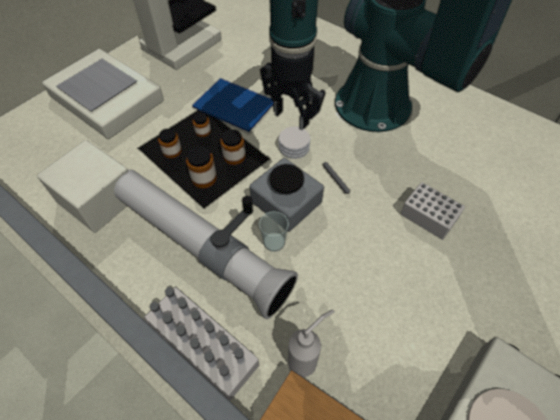

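View pics/top12.png

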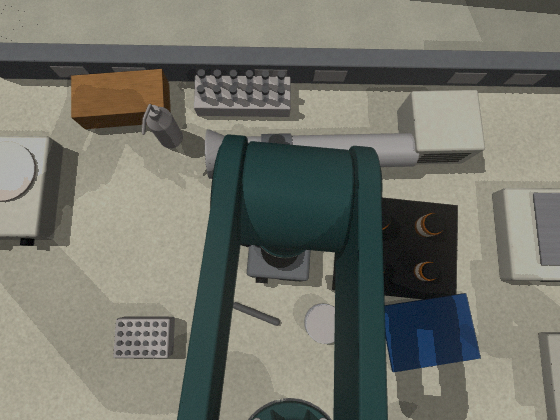

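The scene picture shows four upright jars on the mat and the lever across the duct, from (220,238) to its grip at (247,205). The beaker at (273,232) has not moved, the pad is up, and the arm is clear. I hand in.

Run:
```python
from station import r
print(r.finish_job())
```

```text
the job is handed in; nothing more can be done
None
```

The job is done and handed in at about 47 s. I got no verdict back. I opened the damper to its stop, pressed jars a, b, c and d in that order, stood each on the mat, and closed the damper.

- **Pressing:** each jar was held at the bottom for at least 1 s, at about 25–39 N on the tool. During each hold the camera put the pad at about 0.098 m, which is fully down.
- **Jars:** all four are on the mat, each at least about 35 mm inside its limits. Their cap heights match upright jars standing on the mat.
- **Damper:** the lever's measured angle is within about 0.01 rad of closed.
- **Mixer and beaker:** the pad is back up at 0.110 m. The beaker is within 1 mm of where it started.
- **Robot:** the gripper is open and clear of everything, with no force reading beyond noise.

One check was incomplete. In the last top picture the arm hid jar c and part of jar d, so their positions come from the scene camera alone. It has read about 2–4 mm off from the top camera elsewhere on the mat, which is well inside the margins. I saw no jar knocked aside during the run.

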